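# Clear a jammed bracket chute

## Robot

A 6-joint arm with a two-finger parallel gripper is mounted at the origin on the work surface. World frame = base frame: x ahead of the robot, y to its left, z up, the work surface at z = 0. Lengths are in mm, angles in rad, forces in N, time in s.
With the tool pointing down it reaches from about 275 to 850 mm from the base axis. Payload 19 kg.
Tool frame: the origin (TCP) lies between the finger pads; the fingertips stand 19 mm ahead of it and the grasp point (between the pads) is the TCP; z points along the fingers, y is the direction in which the jaws open and shut (so a half turn about z gives the same grasp; the last joint's range is limited). The gripper opens to 85 mm and grips with 20 to 120 N. Pads are 22 mm wide; open, the fingers measure 114 mm over their backs; the gripper's body (76 mm by 85 mm) begins 54 mm behind the grasp point. The pads swing forward as they close: fully open they stand 13 mm farther back than shut.
Start: joints at [-1.247, 0.15, 1.437, -0, 1.554, -0.134], TCP at [254.107, -515.773, 250.267] pointing down, gripper open.
Joint ranges: [-2.8, 2.8], [-0.68, 2.1], [0.12, 2.68], [-1.39, 4.53], [0.16, 2.79], [-2.81, 2.81]. Speed limits (rad/s): [1.89, 1.89, 2.22, 3.01, 3.01, 3.01].

## Interface

Orientations are given as a unit quaternion [x, y, z, w].
In Python, from rig import env, optics, close_job gives the robot as it stands.
- The arm moves only by the shell command python3 -m crank 'ROWS'. ROWS is JSON, a list of rows, each an object of numbers: "tx", "ty", "tz": the shift along the tool's x, y, z in cm; "turn": the turn about the tool's z in degrees; "gripper": the finger opening in cm, from 0 to 8.54. In form: [{"tx": .., "ty": .., "tz": .., "turn": .., "gripper": ..}, ...]. A call has 1 to 20 rows; each row shifts and turns the commanded pose from where the row before left it, along the tool's axes as they then stand; what a row does not reach is not made up. A row lasts 1/10 s, in which the tool goes at most 50 mm and 8.59 degrees, less where a joint would pass 70% of its speed; a pose out of reach is approached as far as the arm can. A call with a gripper value outside its range is refused whole. The fingers move at their own pace and stop on an object; the grip force is fixed at half the most. Time passes only in rows, so rows that do not move let the fingers close. It gives the time, the measured TCP pose, the force and the opening at its end, in the units of the state.
- env.read_state(): the state, without advancing time (a new reading comes with each control period).
- optics.read_camera(name): name is "side" or "top"; returns a dict with "image" (480x640x3 uint8, red, green, blue), "K" (3x3 intrinsics, pixels), "rvec" (rotation vector, rad) and "tvec" (3), from world to camera coordinates, as OpenCV has them. Camera axes: x right, y down, z forward; pixel columns grow to the right and rows downward; lengths in mm; the calibration is good to about 2 mm. A picture is of the moment at which its call begins. There is no depth.
- close_job(): hands the job in, once; it reports no verdict.
The state is a dict: "clock": time; "q": joint angles; "qd": joint speeds; "effort": joint torques, N m; "eef_pos": TCP position; "eef_rot": TCP orientation; "ft_force": force on the tool from outside, world axes, zero at the start; "moment": the same for the moment, N m; "opening": finger opening in mm.
Only numpy, scipy, OpenCV 4.12 (cv2) and the standard library are available. Lean on these libraries where they do the work, as an engineer would, in place of code of your own. Each camera call takes 0.05 s, during which the arm holds its last target.

## Task

The gravity chute for T-brackets is jammed. Swing the red feed lever over to its far stop to shut off the feed before any bracket comes out, then push the jammed brackets back up the chute from the outlet end until they come out from under the in-turned lips, lift each one out and stand it upright, fully seated, in a pocket of its own in the blue rack. When every bracket is in the rack, swing the feed lever fully back again; leave the nut, the bottle and the carton alone.

Things in the scene. Friction and masses are not known exactly. Their poses are not given: they have to be found in the camera images.
- chute: green steel chute, fixed, 313 mm long. Origin on the bench under its middle; own z up, own x level and pointing uphill, y across. Its dark lane floor rises 10 degrees towards +x. u = distance uphill along the floor from the point 42 mm above the origin; heights are square to the floor. 2 or 3 brackets stand in a row in the lane with small gaps and stay by friction where left on the slope.
- outlet (a point): floor centre of the outlet trough at u = -112 mm. The trough runs from u -140 to -85, 50 mm wide inside, walls 30 mm high, open above and at its lower end: a shut gripper can go in here. Axes as the chute.
- throat (a point): floor centre at u = -60 mm, the upper end of the throat, which narrows from 80 mm wide here to 50 mm at u -85 (walls 46 mm high). The lowest bracket is caught across it; pushed low, on the edge of its foot, it slides uphill and moves the row.
- lip_end (a point): floor centre at u = +80 mm, upper end of the lipped lane (u -60 to 80, 80 mm wide, walls 46 mm high). Its two in-turned lips (underside 46, top 50 mm above the floor, from u -62) leave a 36 mm wide slot along the middle: no bracket can be lifted out there, but a shut gripper can travel along the slot.
- hopper (a point): floor centre of the open hopper at u = +120 mm; no lips here: it flares from 80 mm wide at u 80 to 110 mm at u 100, then straight to an end wall at u 170; walls 46 mm high. A bracket whose centre is at u 106 or more is clear to be lifted out.
- bracket1: loose T-bracket, 100-200 g: aluminium foot 44 (own x) x 74 (own y) x 12 mm thick, an orange fin standing on its middle, 20 (x) x 12 (y) mm, top 44 mm above the underside. Origin: centre of the underside; z up the fin. Pick it up by the 12 mm fin. In the chute the 74 mm foot lies across the lane. The lowest in the chute, at u about -42, always present.
- bracket2: loose T-bracket, 100-200 g: aluminium foot 44 (own x) x 74 (own y) x 12 mm thick, an orange fin standing on its middle, 20 (x) x 12 (y) mm, top 44 mm above the underside. Origin: centre of the underside; z up the fin. Pick it up by the 12 mm fin. In the chute the 74 mm foot lies across the lane. May be absent.
- bracket3: loose T-bracket, 100-200 g: aluminium foot 44 (own x) x 74 (own y) x 12 mm thick, an orange fin standing on its middle, 20 (x) x 12 (y) mm, top 44 mm above the underside. Origin: centre of the underside; z up the fin. Pick it up by the 12 mm fin. In the chute the 74 mm foot lies across the lane. May be absent.
- rack: fixed rack with blue rims, 182 (own x) x 96 (own y) x 14 mm high, with three pockets in a row along own x at -58, 0 and +58 mm. Origin: centre of the underside.
- pocket1 (a point): pocket 1 of the rack: centre of its floor, 5 mm above the bench; the pocket is 50 (rack x) x 80 (rack y) mm and 9 mm deep: a bracket's foot fits with its 74 mm length along the rack's y, either way round. Axes as the rack.
- pocket2 (a point): pocket 2 of the rack: centre of its floor, 5 mm above the bench; the pocket is 50 (rack x) x 80 (rack y) mm and 9 mm deep: a bracket's foot fits with its 74 mm length along the rack's y, either way round. Axes as the rack.
- pocket3 (a point): pocket 3 of the rack: centre of its floor, 5 mm above the bench; the pocket is 50 (rack x) x 80 (rack y) mm and 9 mm deep: a bracket's foot fits with its 74 mm length along the rack's y, either way round. Axes as the rack.
- feed (a joint): red feed lever angle, rad: 0 = leaning 0.5 rad to the -x side of feed_base (feed on), 1.0 = leaning 0.5 rad to its +x side, against the far stop (feed off). It starts near 0, moves at about 1 N at the ball and stays where it is left. Pushed at the ball.
- feed_tip (a point): centre of the red ball (26 mm diameter) at the end of the feed lever, 80 mm from the pivot; the rod is 10 mm thick.
- feed_base: grey block of the feed lever, fixed, 70 (x) x 50 (y) x 25 mm high. Origin: centre of its underside; the lever pivots about its own y axis 22 mm above the origin and swings in its x-z plane.
- big_nut: bystander: loose steel hexagon nut 48 mm across corners, 22 mm high; origin under its centre.
- oil_bottle: bystander: grey bottle, 52 mm diameter, 120 mm tall; origin under its centre.
- carton: bystander: small open blue cardboard box 110 x 90 x 60 mm; origin under its centre.
Mind the look-alikes: they are no part of the job. What is shaped like the bracket2 but turquoise is not meant. What is shaped like the bracket1 but yellow is not meant.

How it is judged (in metres and radians):
On the way, in this order (a step that is already met when the one before it is completed fails the run):
1. the feed lever is swung over to the far stop (joint above 0.85) (value of joint feed above 0.85 rad), for 0.2 s.
2. with the lever still over, every bracket stands seated in a pocket of the rack (value of joint feed above 0.7 rad and ((horizontal distance between bracket1 and pocket1 below 0.008 m and z of bracket1 in the frame of pocket1 below 0.004 m) or (horizontal distance between bracket1 and pocket2 below 0.008 m and z of bracket1 in the frame of pocket2 below 0.004 m) or (horizontal distance between bracket1 and pocket3 below 0.008 m and z of bracket1 in the frame of pocket3 below 0.004 m)) and angle between each of bracket1, bracket2, bracket3's own z axis and vertical below 0.09 rad and linear speed of each of bracket1, bracket2, bracket3 below 0.03 m/s and ((horizontal distance between bracket2 and pocket1 below 0.008 m and z of bracket2 in the frame of pocket1 below 0.004 m) or (horizontal distance between bracket2 and pocket2 below 0.008 m and z of bracket2 in the frame of pocket2 below 0.004 m) or (horizontal distance between bracket2 and pocket3 below 0.008 m and z of bracket2 in the frame of pocket3 below 0.004 m)) and ((horizontal distance between bracket3 and pocket1 below 0.008 m and z of bracket3 in the frame of pocket1 below 0.004 m) or (horizontal distance between bracket3 and pocket2 below 0.008 m and z of bracket3 in the frame of pocket2 below 0.004 m) or (horizontal distance between bracket3 and pocket3 below 0.008 m and z of bracket3 in the frame of pocket3 below 0.004 m))), for 0.2 s.
At the end, for the whole second after the job is handed in: every bracket present stands upright (within 5 degrees) in a rack pocket, within 8 mm of its centre and less than 4 mm above its floor, at rest; the feed lever is back (joint below 0.2); nut, bottle and carton are within 20 mm of where they stood (((horizontal distance between bracket1 and pocket1 below 0.008 m and z of bracket1 in the frame of pocket1 below 0.004 m) or (horizontal distance between bracket1 and pocket2 below 0.008 m and z of bracket1 in the frame of pocket2 below 0.004 m) or (horizontal distance between bracket1 and pocket3 below 0.008 m and z of bracket1 in the frame of pocket3 below 0.004 m)) and angle between each of bracket1, bracket2, bracket3's own z axis and vertical below 0.09 rad and linear speed of each of bracket1, bracket2, bracket3 below 0.03 m/s and ((horizontal distance between bracket2 and pocket1 below 0.008 m and z of bracket2 in the frame of pocket1 below 0.004 m) or (horizontal distance between bracket2 and pocket2 below 0.008 m and z of bracket2 in the frame of pocket2 below 0.004 m) or (horizontal distance between bracket2 and pocket3 below 0.008 m and z of bracket2 in the frame of pocket3 below 0.004 m)) and ((horizontal distance between bracket3 and pocket1 below 0.008 m and z of bracket3 in the frame of pocket1 below 0.004 m) or (horizontal distance between bracket3 and pocket2 below 0.008 m and z of bracket3 in the frame of pocket2 below 0.004 m) or (horizontal distance between bracket3 and pocket3 below 0.008 m and z of bracket3 in the frame of pocket3 below 0.004 m)) and value of joint feed below 0.2 rad and distance of each of big_nut, oil_bottle, carton from where it was at the start of the episode below 0.02 m); the robot touches nothing.
It fails at once if a bracket is lifted out of the chute while the feed lever is on (value of joint feed below 0.5 rad and height (world z) of any of bracket1, bracket2, bracket3 above 0.125 m).
It fails at once if big_nut is knocked over or pushed away (distance of big_nut from where it was at the start of the episode above 0.03 m or angle between big_nut's own z axis and vertical above 0.5 rad).
It fails at once if oil_bottle is knocked over or pushed away (distance of oil_bottle from where it was at the start of the episode above 0.03 m or angle between oil_bottle's own z axis and vertical above 0.5 rad).
It fails at once if carton is knocked over or pushed away (distance of carton from where it was at the start of the episode above 0.03 m or angle between carton's own z axis and vertical above 0.5 rad).
Of bracket2, bracket3 only 1 to 2 are there at a start; the rules pass over those that are not, and their reading is None.
At some moment in a run one of bracket1, bracket2, bracket3 may be knocked a few centimetres aside while the robot is not near it.
It also fails if it takes over 210 s, if anything falls off the work surface, if the arm or the gripper's body presses on something with over 40 N, if the wrist force passes 120 N, or if a joint passes its speed limit or range.

## Working session

There is one attempt and no reset: what is moved stays moved. The work goes in short steps, Python scripts to look and compute and a shell command to move; the robot and the scene stay as the last step left them, time stands still between calls to the robot, and variables do not carry over. Pictures are saved under pics/ and viewed, and the job is handed in when it is done.

```bash
ls; mkdir -p pics
python3 - <<'E'
from rig import env, optics
import cv2
print(env.read_state())
for n in("side","top"):
    c=optics.read_camera(n); cv2.imwrite(f"pics/{n}0.png",c["image"][:,:,::-1]); print(n,c["K"],c["rvec"],c["tvec"])
E
```

```text
pics
{'clock': 0.0, 'q': array([-1.24696433e+00,  1.51008143e-01,  1.43800420e+00, -1.90417223e-05,
        1.55378658e+00, -1.34019603e-01]), 'qd': array([ 0.00049605, -0.00050039,  0.0011596 , -0.00125408,  0.00076039,
       -0.00121134]), 'effort': array([-4.02485048e-04, -7.13046527e+01, -5.70873249e+01, -1.12036087e-04,
        8.86398659e-03,  6.92773642e-05]), 'eef_pos': array([ 254.062278  , -515.59329275,  249.67618594]), 'eef_rot': array([ 9.73910511e-01,  2.26931604e-01, -6.66317162e-05, -5.99516696e-04]), 'ft_force': array([-0.38583458,  0.17640828, -0.92974624]), 'moment': array([-0.0409123 , -0.00354002, -0.00678153]), 'opening': 85.58460599592115}
side [[601.15556617   0.         320.00389791]
 [  0.         601.15556617 243.32355651]
 [  0.           0.           1.        ]] [ 0.11025416 -2.84124357  1.2654736 ] [ 563.92563078   94.66352326 1158.02900215]
top [[597.83966139   0.         314.88330474]
 [  0.         597.83966139 244.78987143]
 [  0.           0.           1.        ]] [ 2.21606273 -2.17487253  0.09145969] [ -31.50456793  582.01177026 1232.68426484]
```

View pics/side0.png

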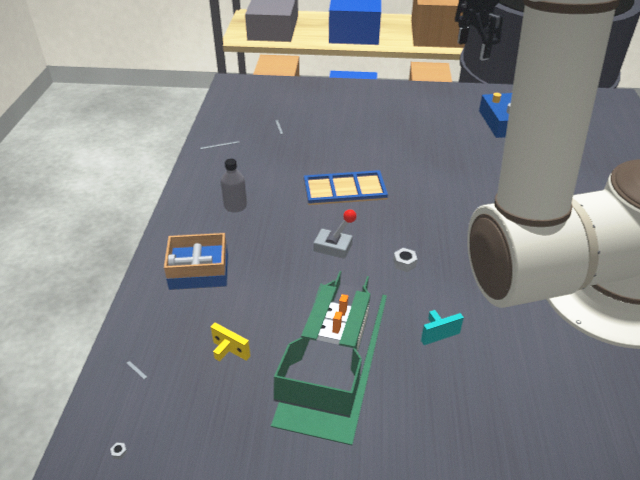

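View pics/top0.png

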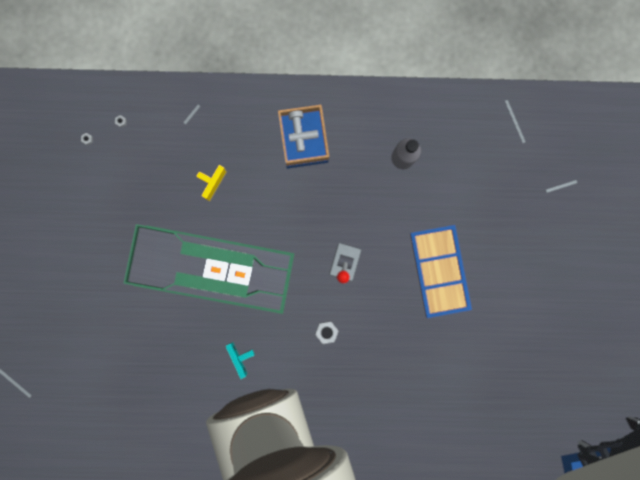

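```bash
cat > h.py <<'E'
import numpy as np, cv2
from rig import env, optics
def cal(c): 
    R=cv2.Rodrigues(np.array(c["rvec"],float))[0]; return np.array(c["K"]),R,np.array(c["tvec"],float).ravel()
def ray(c,px,z):
    K,R,t=cal(c); d=R.T@np.linalg.inv(K)@np.array([px[0],px[1],1.]); o=-R.T@t
    return o+d*(z-o[2])/d[2]
def proj(c,P):
    K,R,t=cal(c); p=(R@np.atleast_2d(P).T).T+t; p=p@K.T; return p[:,:2]/p[:,2:]
def tri(cs,pxs):
    A=[];b=[]
    for c,px in zip(cs,pxs):
        K,R,t=cal(c); P=K@np.c_[R,t]
        for i in(0,1):
            r=P[i]-px[i]*P[2]; A.append(r[:3]); b.append(-r[3])
    return np.linalg.lstsq(np.array(A),np.array(b),rcond=None)[0]
def crop(c,x0,y0,x1,y1,f,name):
    im=c["image"][y0:y1,x0:x1,::-1]; im=cv2.resize(im,None,fx=f,fy=f,interpolation=cv2.INTER_CUBIC)
    st=10 if f>=5 else 20
    for x in range((x0//st+1)*st,x1,st):
        cv2.line(im,((x-x0)*f,0),((x-x0)*f,6),(255,255,255),1); cv2.putText(im,str(x),((x-x0)*f-10,16),0,.35,(255,255,255))
    for y in range((y0//st+1)*st,y1,st):
        cv2.line(im,(0,(y-y0)*f),(6,(y-y0)*f),(255,255,255),1); cv2.putText(im,str(y),(8,(y-y0)*f+4),0,.35,(255,255,255))
    cv2.imwrite("pics/"+name,im)
E
python3 - <<'E'
from h import *
t=optics.read_camera("top");s=optics.read_camera("side")
crop(t,115,210,305,325,4,"a1.png"); crop(t,310,210,480,340,4,"a2.png"); crop(s,260,260,400,440,4,"a3.png" ) if 0 else None
crop(s,265,160,420,270,5,"a4.png"); crop(s,265,265,395,445,3,"a3.png")
E
```

```text
(no output)
```

View pics/a1.png

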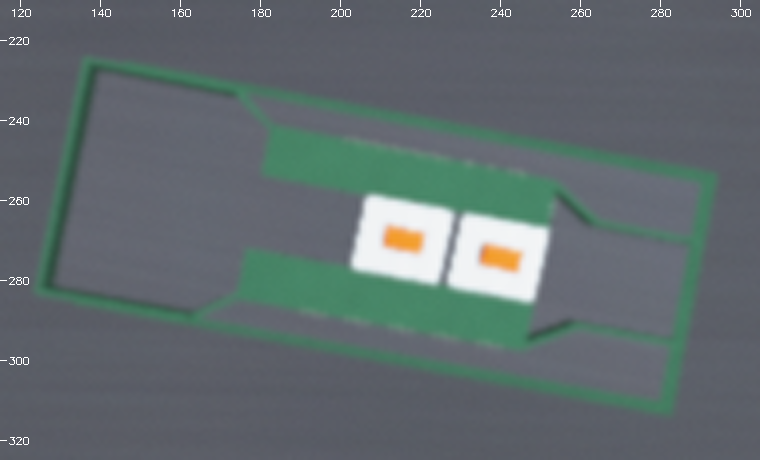

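View pics/a2.png

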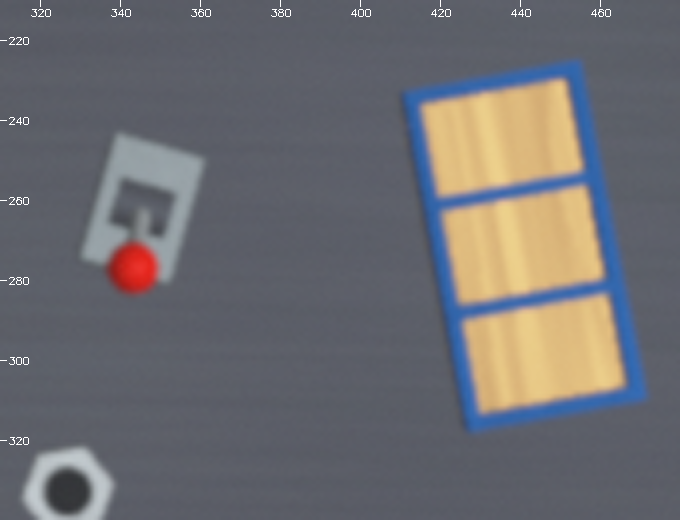

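View pics/a3.png

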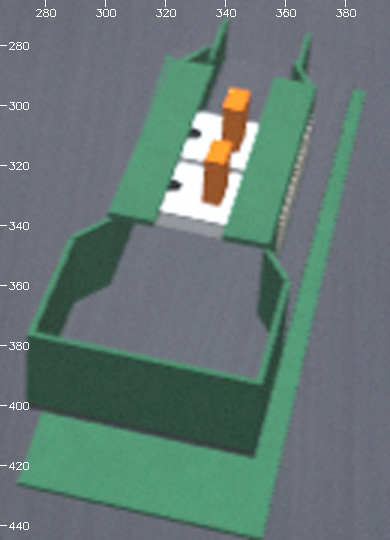

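View pics/a4.png

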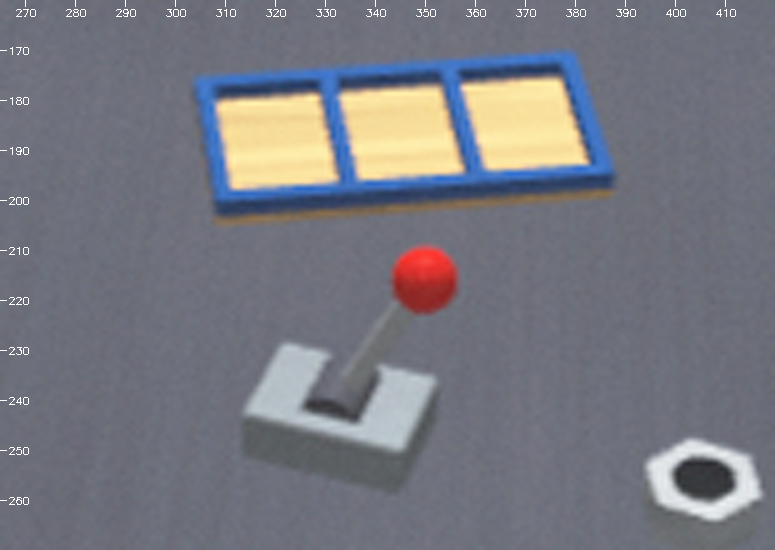

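```bash
cat >> h.py <<'E'
A10=np.radians(10)
def cw(pose,u,y,h):
    "chute coords -> world"
    x0,y0,a=pose; X=u*np.cos(A10)-h*np.sin(A10); Z=42+u*np.sin(A10)+h*np.cos(A10)
    return np.array([x0+X*np.cos(a)-y*np.sin(a), y0+X*np.sin(a)+y*np.cos(a), Z])
def base(pose,x,y,z):
    x0,y0,a=pose; return np.array([x0+x*np.cos(a)-y*np.sin(a), y0+x*np.sin(a)+y*np.cos(a), z])
E
python3 - <<'E'
from h import *
from scipy.optimize import least_squares
t=optics.read_camera("top");s=optics.read_camera("side")
for p,z in[((180,253),100),((252,266),80),((343,277),90),((440,270),14),((328,332),22)]: print(p,ray(t,p,z))
# which sign: side: lip ends u=80 : (297+.. ) 
top=[((181,253.5),80,1),((176.5,272),80,-1)]
obs=[(t,(180.7,253.6),(80,18,50)),(t,(176.2,271.8),(80,-18,50)),(t,(138.3,226.5),(170,55,46)),(t,(127,282.5),(170,-55,46)),(t,(249,286.5),(-62,-18,50)),
(s,(318,339),(80,-18,50)),(s,(339,345),(80,18,50))]
for sg in(1,-1):
    f=lambda p: np.concatenate([proj(c,cw(p,u,sg*y,h))[0]-px for c,px,(u,y,h) in obs])
    r=min((least_squares(f,[500,180,a]) for a in(0,1.5,3,-1.5)),key=lambda r:r.cost); print(sg,r.x,r.fun.round(1))
E
```

```text
(180, 253) [555.99350947 243.50042148 100.        ]
(252, 266) [533.85944412 104.45178842  80.        ]
(343, 277) [515.24516292 -76.02555859  90.        ]
(440, 270) [ 534.77349406 -285.10435643   14.        ]
(328, 332) [401.85213101 -51.00274794  22.        ]
1 [505.7410307  180.54783117   1.21574325] [ -6.7  21.2   4.9 -14.3 -16.3  49.2  17.1 -60.    0.3  -2.6   2.2  -1.2
   2.4   0.5]
-1 [522.75147332 175.41513481   1.39384446] [ -0.1   0.9   0.5   0.9  -0.5  -0.1  -1.5   0.   -0.3   0.2  20.9   3.8
 -22.5  -6.8]
```

Run:
```python
from h import *
from scipy.optimize import least_squares
t=optics.read_camera("top");s=optics.read_camera("side")
obs=[(t,(180.7,253.6),(80,-18,50)),(t,(176.2,271.8),(80,18,50)),(t,(138.3,226.5),(170,-55,46)),(t,(127,282.5),(170,55,46)),(t,(249,286.5),(-62,18,50)),
(s,(318,339),(80,-18,50)),(s,(339,345),(80,18,50))]
f=lambda p: np.concatenate([proj(c,cw(p,u,y,h))[0]-px for c,px,(u,y,h) in obs])
r=least_squares(f,[520,175,1.4]); p=r.x;print(p,r.fun.round(1))
# lever: side/top ball
B=tri([t,s],[(343.3,277),(350,216)]); print("ball",B)
# feed base block top corners z=25 top image
co=[ray(t,q,25) for q in[(340,243.5),(361,249.5),(352,280),(330.5,274.5)]]; co=np.array(co); print(co.round(1)); print(co.mean(0))
# rack outer corners z=14
rc=np.array([ray(t,q,14) for q in[(411,233),(454.5,225.5),(471,309),(427.5,317.5)]]);print(rc.round(1),rc.mean(0))
pc=np.array([[ray(t,q,14)for q in Q] for Q in[[(415,236),(452,229.5),(456,252),(420,259)],[(420.5,262.5),(456.5,256.5),(461,280),(425,286)],[(425.5,290),(462,283.5),(466.5,306.5),(429.5,313)]]]);print(pc.mean(1).round(1))
# brackets
for n,q in(("b1",(240.5,274.5)),("b2",(216,269.5))):
  for u in range(-60,60,1): 
    e=abs(proj(t,cw(p,u,0,44))[0]-q).sum()
    if e<3: print(n,u,e)
```

```text
[522.76644222 175.62528076   1.3948229 ] [-0.3  0.9  0.4  1.  -0.7 -0.1 -1.6  0.1 -0.4  0.2 -1.5 -0.7 -0.1 -2.1]
ball [513.89051731 -76.3096906   94.67834755]
[[ 585.9  -72.9   25. ]
 [ 574.1 -116.9   25. ]
 [ 510.3  -99.    25. ]
 [ 520.9  -54.1   25. ]]
[547.77744836 -85.72994817  25.        ]
[[ 611.8 -223.3   14. ]
 [ 629.5 -315.5   14. ]
 [ 454.2 -350.7   14. ]
 [ 434.9 -259.3   14. ]] [ 532.58277068 -287.19924897   14.        ]
[[ 589.3 -275.9   14. ]
 [ 532.2 -286.7   14. ]
 [ 475.8 -297.8   14. ]]
b1 -45 2.7748612587804473
b1 -44 2.1818623780005737
b1 -43 1.5886863527406376
b1 -42 1.447418540324776
b1 -41 1.8464688938042855
b1 -40 2.2456385076384606
b1 -39 2.64492743529874
b2 5 2.406348215217889
b2 6 1.804393921387657
b2 7 1.6421280126205033
b2 8 2.0470855998444506
b2 9 2.4521651055583504
b2 10 2.8573665848285827
```

```bash
cat >> h.py <<'E'
from scipy.spatial.transform import Rotation as Ro
CH=(522.77,175.63,1.3948)
def plan(x,y,z,yaw=None):
    s=env.read_state(); R=Ro.from_quat(s["eef_rot"]).as_matrix(); cy=np.arctan2(R[1,0],R[0,0])
    yw=cy if yaw is None else yaw
    if yaw is not None:
        d=(cy-yaw+np.pi/2)%np.pi-np.pi/2; yw=cy-d; print("turn %.2f deg, %d rows"%(np.degrees(d),np.ceil(abs(np.degrees(d))/8.5)))
        print("q6 after ~", (s["q"][0]-yw+np.pi/2))
    d=np.array([x,y,z])-s["eef_pos"]
    print("yaw now %.3f  after turn: tx %.2f ty %.2f tz %.2f cm"%(cy,(d[0]*np.cos(yw)+d[1]*np.sin(yw))/10,(d[0]*np.sin(yw)-d[1]*np.cos(yw))/10,-d[2]/10))
E
python3 - <<'E'
from h import *
plan(455,-60,180,-0.27)
E
```

```text
turn 41.70 deg, 5 rows
q6 after ~ 0.5937716318364488
yaw now 0.458  after turn: tx 7.21 ty -49.28 tz 7.02 cm
```

```bash
python3 -m crank '[{"turn":8.34,"gripper":0},{"turn":8.34,"gripper":0},{"turn":8.34,"gripper":0},{"turn":8.34,"gripper":0},{"turn":8.34,"gripper":0},{"gripper":0},{"tx":0.5,"ty":-3.5,"gripper":0},{"tx":0.5,"ty":-3.5,"gripper":0},{"tx":0.5,"ty":-3.5,"gripper":0},{"tx":0.5,"ty":-3.5,"gripper":0},{"tx":0.5,"ty":-3.5,"gripper":0},{"tx":0.5,"ty":-3.5,"gripper":0},{"tx":0.5,"ty":-3.5,"gripper":0},{"tx":0.5,"ty":-3.5,"gripper":0},{"tx":0.5,"ty":-3.5,"gripper":0},{"tx":0.5,"ty":-3.5,"gripper":0},{"tx":0.5,"ty":-3.5,"gripper":0},{"tx":0.5,"ty":-3.5,"gripper":0},{"tx":0.5,"ty":-3.5,"gripper":0}]'
python3 - <<'E'
from h import *
plan(455,-60,103,-0.27)
E
```

```text
turn 41.70 deg, 5 rows
q6 after ~ 0.5937716318364488
yaw now 0.458  after turn: tx 7.21 ty -49.28 tz 14.72 cm$[0]: bad value
```

```bash
python3 -m crank '[{"tx":0,"ty":0,"tz":0,"turn":8.34,"gripper":0},{"tx":0,"ty":0,"tz":0,"turn":8.34,"gripper":0},{"tx":0,"ty":0,"tz":0,"turn":8.34,"gripper":0},{"tx":0,"ty":0,"tz":0,"turn":8.34,"gripper":0},{"tx":0,"ty":0,"tz":0,"turn":8.34,"gripper":0},{"tx":0,"ty":0,"tz":0,"turn":0,"gripper":0},{"tx":0.5,"ty":-3.5,"tz":0,"turn":0,"gripper":0},{"tx":0.5,"ty":-3.5,"tz":0,"turn":0,"gripper":0},{"tx":0.5,"ty":-3.5,"tz":0,"turn":0,"gripper":0},{"tx":0.5,"ty":-3.5,"tz":0,"turn":0,"gripper":0},{"tx":0.5,"ty":-3.5,"tz":0,"turn":0,"gripper":0},{"tx":0.5,"ty":-3.5,"tz":0,"turn":0,"gripper":0},{"tx":0.5,"ty":-3.5,"tz":0,"turn":0,"gripper":0},{"tx":0.5,"ty":-3.5,"tz":0,"turn":0,"gripper":0},{"tx":0.5,"ty":-3.5,"tz":0,"turn":0,"gripper":0},{"tx":0.5,"ty":-3.5,"tz":0,"turn":0,"gripper":0},{"tx":0.5,"ty":-3.5,"tz":0,"turn":0,"gripper":0},{"tx":0.5,"ty":-3.5,"tz":0,"turn":0,"gripper":0},{"tx":0.5,"ty":-3.5,"tz":0,"turn":0,"gripper":0}]'
python3 - <<'E'
from h import *
plan(455,-60,103,-0.27)
E
```

```text
clock: 2.3
eef_pos: [438.5, -93.2, 250.5]
eef_rot: [0.991, -0.132, 0.0, 0.0]
ft_force: [0.3, -0.9, -0.1]
opening: 0.0
turn 0.30 deg, 1 rows
q6 after ~ 1.4592093682606941
yaw now -0.265  after turn: tx 0.71 ty -3.64 tz 14.75 cm
```

```bash
python3 -m crank '[{"tx":0.7,"ty":-3.6,"tz":0,"turn":0,"gripper":0},{"tx":0,"ty":0,"tz":3.7,"turn":0,"gripper":0},{"tx":0,"ty":0,"tz":3.7,"turn":0,"gripper":0},{"tx":0,"ty":0,"tz":3.7,"turn":0,"gripper":0},{"tx":0,"ty":0,"tz":3.7,"turn":0,"gripper":0},{"tx":0,"ty":0,"tz":0,"turn":0,"gripper":0},{"tx":0,"ty":0,"tz":0,"turn":0,"gripper":0}]'
python3 - <<'E'
from h import *
plan(585-26,-96+7,103)
t=optics.read_camera("top");s=optics.read_camera("side")
crop(s,240,100,440,300,3,"b1.png")
E
```

```text
clock: 3.0
eef_pos: [454.7, -61.8, 103.2]
eef_rot: [0.991, -0.133, -0.0, -0.0]
ft_force: [0.4, -0.2, 0.8]
opening: 0.2
yaw now -0.267  after turn: tx 10.78 ty -0.14 tz 0.02 cm
```

View pics/b1.png

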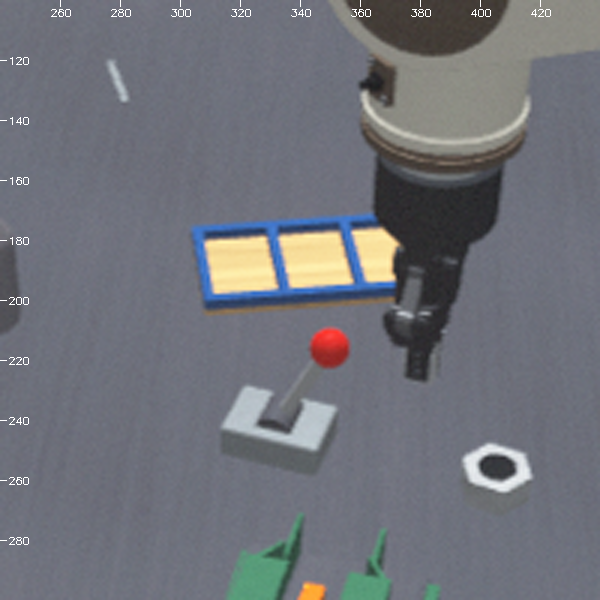

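```bash
python3 -m crank '[{"tx":0.9,"ty":0,"tz":0,"turn":0,"gripper":0},{"tx":0.9,"ty":0,"tz":0,"turn":0,"gripper":0},{"tx":0.9,"ty":0,"tz":0,"turn":0,"gripper":0},{"tx":0.9,"ty":0,"tz":0,"turn":0,"gripper":0},{"tx":0.9,"ty":0,"tz":0,"turn":0,"gripper":0},{"tx":0.9,"ty":0,"tz":0,"turn":0,"gripper":0},{"tx":0.9,"ty":0,"tz":0,"turn":0,"gripper":0},{"tx":0.9,"ty":0,"tz":0,"turn":0,"gripper":0},{"tx":0.9,"ty":0,"tz":0,"turn":0,"gripper":0},{"tx":0.9,"ty":0,"tz":0,"turn":0,"gripper":0},{"tx":0.9,"ty":0,"tz":0,"turn":0,"gripper":0},{"tx":0,"ty":0,"tz":0,"turn":0,"gripper":0},{"tx":0,"ty":0,"tz":0,"turn":0,"gripper":0}]'
python3 - <<'E'
from h import *
s=optics.read_camera("side")
crop(s,240,100,440,300,3,"b2.png")
E
```

```text
clock: 4.4
eef_pos: [549.9, -88.2, 102.2]
eef_rot: [0.991, -0.135, -0.0, -0.0]
ft_force: [-0.2, 0.6, -0.0]
opening: 0.2
```

View pics/b2.png

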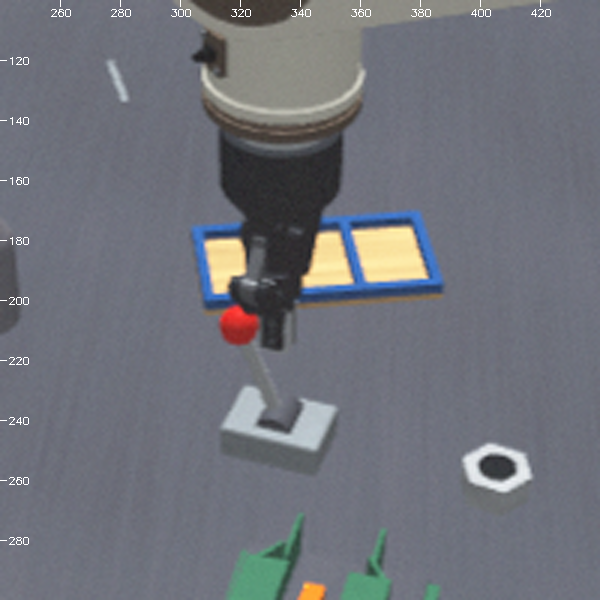

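```bash
python3 -m crank '[{"tx":0.5,"ty":0,"tz":0,"turn":0,"gripper":0},{"tx":0.4,"ty":0,"tz":0,"turn":0,"gripper":0},{"tx":0,"ty":0,"tz":0,"turn":0,"gripper":0},{"tx":0,"ty":0,"tz":0,"turn":0,"gripper":0}]'; python3 -m crank '[{"tx":0.3,"ty":0,"tz":0,"turn":0,"gripper":0},{"tx":0,"ty":0,"tz":0,"turn":0,"gripper":0},{"tx":0,"ty":0,"tz":0,"turn":0,"gripper":0}]'
python3 - <<'E'
from h import *
s=optics.read_camera("side")
crop(s,240,100,440,300,3,"b3.png")
E
```

```text
clock: 4.85
eef_pos: [558.7, -90.6, 102.3]
eef_rot: [0.991, -0.135, 0.0, -0.0]
ft_force: [0.5, 0.4, -0.3]
opening: 0.2
clock: 5.15
eef_pos: [560.6, -91.1, 102.1]
eef_rot: [0.991, -0.135, -0.001, -0.0]
ft_force: [-9.4, 3.1, 3.3]
opening: -0.2
```

View pics/b3.png

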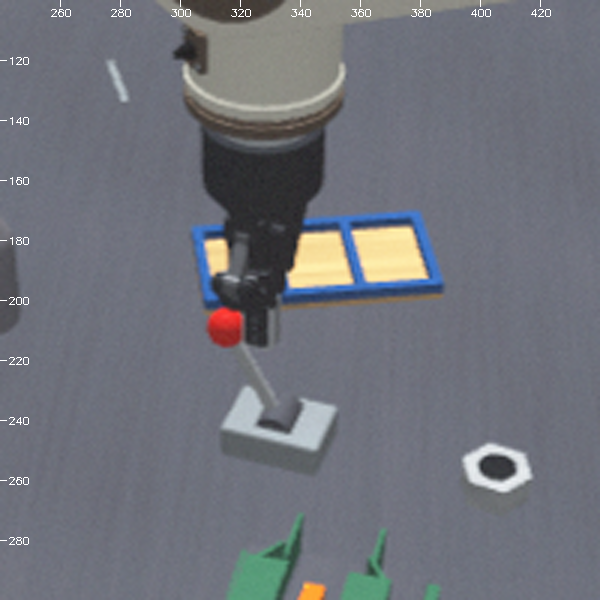

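```bash
python3 -m crank '[{"tx":-3,"ty":0,"tz":0,"turn":0,"gripper":0},{"tx":-1,"ty":0,"tz":-3,"turn":0,"gripper":0},{"tx":0,"ty":0,"tz":-4,"turn":0,"gripper":0},{"tx":0,"ty":0,"tz":-4,"turn":0,"gripper":0},{"tx":0,"ty":0,"tz":0,"turn":0,"gripper":0}]'
python3 - <<'E'
from h import *
b=base(CH,-112,0,120);print(b)
plan(*b,-0.176)
E
```

```text
clock: 5.7
eef_pos: [524.6, -81.2, 218.0]
eef_rot: [0.991, -0.135, 0.004, 0.001]
ft_force: [0.2, -0.2, -0.7]
opening: 0.2
[503.16001403  65.36011086 120.        ]
turn -5.38 deg, 1 rows
q6 after ~ 1.4480104313672508
yaw now -0.270  after turn: tx -4.67 ty -14.05 tz 9.80 cm
```

```bash
python3 -m crank '[{"tx":0,"ty":0,"tz":0,"turn":-5.4,"gripper":0},{"tx":-1.2,"ty":-3.5,"tz":0,"turn":0,"gripper":0},{"tx":-1.2,"ty":-3.5,"tz":0,"turn":0,"gripper":0},{"tx":-1.2,"ty":-3.5,"tz":0,"turn":0,"gripper":0},{"tx":-1.1,"ty":-3.5,"tz":0,"turn":0,"gripper":0},{"tx":0,"ty":0,"tz":3.5,"turn":0,"gripper":0},{"tx":0,"ty":0,"tz":3.5,"turn":0,"gripper":0},{"tx":0,"ty":0,"tz":2.8,"turn":0,"gripper":0},{"tx":0,"ty":0,"tz":0,"turn":0,"gripper":0},{"tx":0,"ty":0,"tz":0,"turn":0,"gripper":0}]'
python3 - <<'E'
from h import *
b=base(CH,-112,0,49);print(b)
plan(*b,-0.176)
t=optics.read_camera("top");s=optics.read_camera("side")
crop(s,270,220,400,350,5,"c1.png");crop(t,170,200,310,320,5,"c2.png")
E
```

```text
clock: 6.7
eef_pos: [501.4, 65.3, 115.0]
eef_rot: [0.996, -0.088, -0.0, -0.0]
ft_force: [-0.0, 0.2, -0.6]
opening: 0.2
[503.16001403  65.36011086  49.        ]
turn 0.01 deg, 1 rows
q6 after ~ 1.7238055893361186
yaw now -0.176  after turn: tx 0.18 ty -0.03 tz 6.60 cm
```

View pics/c1.png

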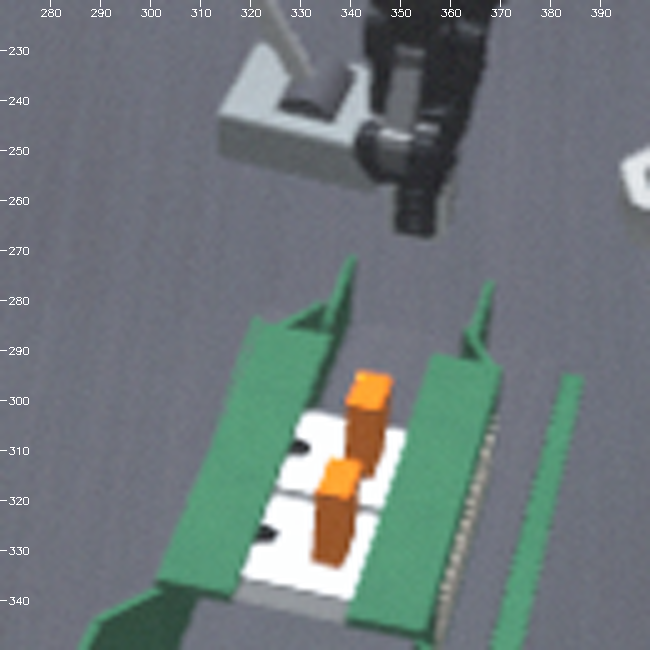

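View pics/c2.png

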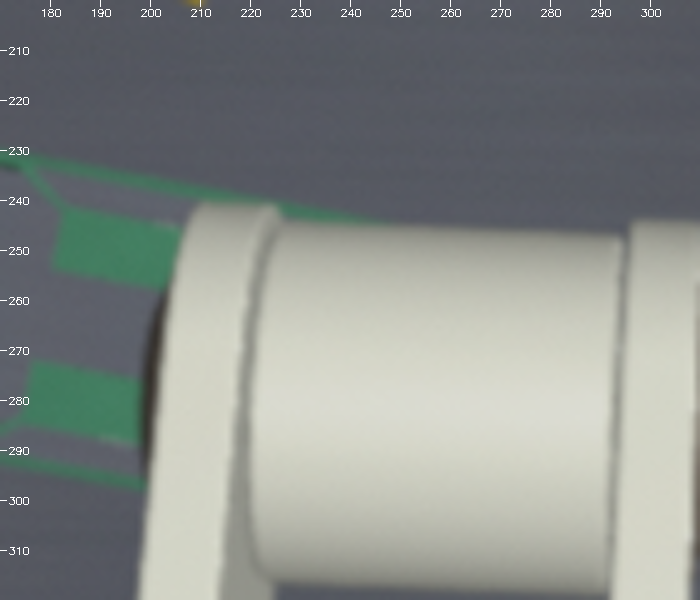

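Run:
```python
from h import *
s=optics.read_camera("side");t=optics.read_camera("top")
for q in[(29,0,12),(29,0,0),(7,0,44),(-42,0,44),(80,0,50),(80,-18,50),(80,-40,50),(-62,-18,50),(170,-55,46),(-85,-25,46),(-140,-25,30),(-140,25,30)]: print(q,proj(s,cw(CH,*q))[0].round(1),proj(t,cw(CH,*q))[0].round(1))
```

```text
(29, 0, 12) [333.7 338.2] [204.6 268.6]
(29, 0, 0) [333.3 343.7] [204.5 268.6]
(7, 0, 44) [337.8 315.1] [215.8 270.9]
(-42, 0, 44) [344.1 297.9] [240.3 275.7]
(80, 0, 50) [327.7 340.6] [178.5 263.6]
(80, -18, 50) [316.5 338.3] [180.4 254.5]
(80, -40, 50) [302.9 335.5] [182.8 243.5]
(-62, -18, 50) [336.7 286.7] [252.2 268.8]
(170, -55, 46) [276.2 374.9] [137.6 226.4]
(-85, -25, 46) [335.7 280.5] [264.1 267.6]
(-140, -25, 30) [341.7 271.1] [289.6 272.8]
(-140, 25, 30) [367.8 275.8] [284.8 297. ]
```

```bash
python3 -m crank '[{"tx":0.18,"ty":0,"tz":2.5,"turn":0,"gripper":0},{"tx":0,"ty":0,"tz":2.0,"turn":0,"gripper":0},{"tx":0,"ty":0,"tz":1.7,"turn":0,"gripper":0},{"tx":0,"ty":0,"tz":0,"turn":0,"gripper":0},{"tx":0,"ty":0,"tz":0,"turn":0,"gripper":0}]'
python3 -m crank '[{"tx":0,"ty":-0.5,"tz":0,"turn":0,"gripper":0},{"tx":0,"ty":-0.5,"tz":0,"turn":0,"gripper":0},{"tx":0,"ty":-0.5,"tz":0,"turn":0,"gripper":0},{"tx":0,"ty":-0.5,"tz":0,"turn":0,"gripper":0},{"tx":0,"ty":-0.5,"tz":0,"turn":0,"gripper":0},{"tx":0,"ty":0,"tz":0,"turn":0,"gripper":0},{"tx":0,"ty":0,"tz":0,"turn":0,"gripper":0}]'
python3 - <<'E'
from h import *
e=env.read_state()["eef_pos"]; c,s_=np.cos(CH[2]),np.sin(CH[2]); d=e[:2]-CH[:2]; print("X,Y",d@[c,s_],d@[-s_,c],e[2])
s=optics.read_camera("side")
crop(s,270,220,400,350,5,"c3.png")
E
```

```text
clock: 7.4
eef_pos: [503.3, 65.0, 53.3]
eef_rot: [0.996, -0.088, 0.0, -0.0]
ft_force: [-0.1, -0.6, 0.2]
opening: 0.2
clock: 8.1
eef_pos: [507.2, 89.8, 52.3]
eef_rot: [0.996, -0.088, -0.0, 0.0]
ft_force: [-0.4, -0.6, 0.2]
opening: 0.3
X,Y -87.22680081605665 0.3177527641740856 52.27849768852129
```

View pics/c3.png

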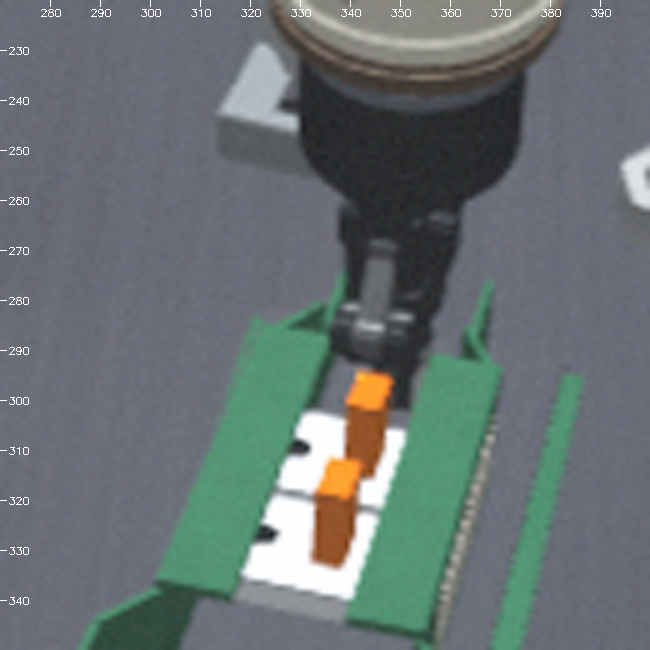

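```bash
python3 -m crank '[{"tx":0,"ty":-0.4,"tz":-0.07,"turn":0,"gripper":0},{"tx":0,"ty":-0.4,"tz":-0.07,"turn":0,"gripper":0},{"tx":0,"ty":-0.4,"tz":-0.07,"turn":0,"gripper":0},{"tx":0,"ty":0,"tz":0,"turn":0,"gripper":0},{"tx":0,"ty":0,"tz":0,"turn":0,"gripper":0}]'
python3 -m crank '[{"tx":0,"ty":-0.4,"tz":-0.07,"turn":0,"gripper":0},{"tx":0,"ty":-0.4,"tz":-0.07,"turn":0,"gripper":0},{"tx":0,"ty":-0.4,"tz":-0.07,"turn":0,"gripper":0},{"tx":0,"ty":0,"tz":0,"turn":0,"gripper":0},{"tx":0,"ty":0,"tz":0,"turn":0,"gripper":0}]'
python3 - <<'E'
from h import *
e=env.read_state()["eef_pos"]; c,s_=np.cos(CH[2]),np.sin(CH[2]); d=e[:2]-CH[:2]; print("X,Y",d@[c,s_],d@[-s_,c],e[2])
s=optics.read_camera("side")
crop(s,270,220,400,350,5,"c4.png")
E
```

```text
clock: 8.65
eef_pos: [509.6, 101.5, 54.7]
eef_rot: [0.996, -0.088, 0.0, 0.0]
ft_force: [0.3, -5.4, 3.3]
opening: -0.4
clock: 9.15
eef_pos: [511.9, 112.8, 57.2]
eef_rot: [0.996, -0.088, 0.001, 0.0]
ft_force: [-1.3, -10.0, 10.5]
opening: 0.1
X,Y -63.728917069595276 -0.316801591809594 57.15417996970781
```

View pics/c4.png

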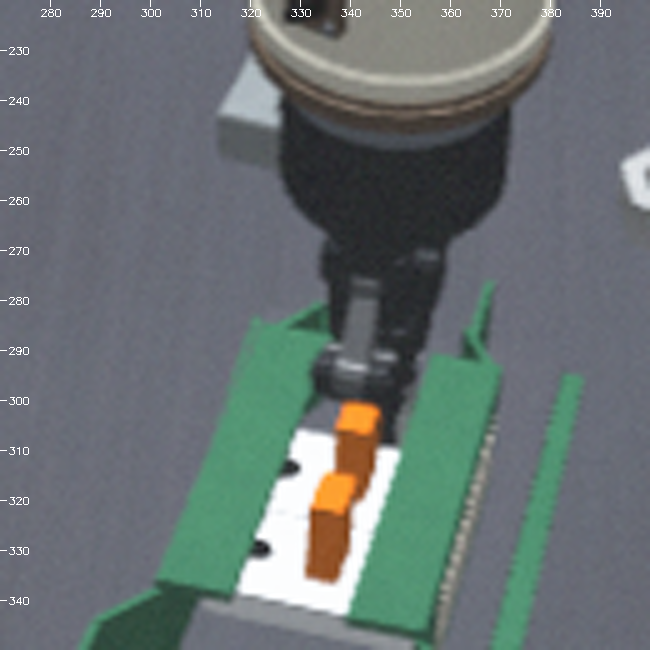

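Run:
```python
from h import *
s=optics.read_camera("side")
for u in(-32,-30,-28,-26): print(u,proj(s,cw(CH,u,0,44))[0].round(1),proj(s,cw(CH,u+44,0,44))[0].round(1),proj(s,cw(CH,u-22,0,12))[0].round(1))
```

```text
-32 [342.8 301.3] [337.1 317. ] [344.3 308.3]
-30 [342.6 302. ] [336.9 317.7] [344.1 309. ]
-28 [342.3 302.7] [336.6 318.4] [343.8 309.7]
-26 [342.1 303.4] [336.3 319.2] [343.6 310.4]
```

```bash
python3 -m crank '[{"tx":0,"ty":0.4,"tz":0,"turn":0,"gripper":0},{"tx":0,"ty":0,"tz":0,"turn":0,"gripper":0},{"tx":0,"ty":0,"tz":0,"turn":0,"gripper":0}]'
python3 - <<'E'
from h import *
s=optics.read_camera("side")
crop(s,290,250,390,350,6,"c5.png")
E
```

```text
clock: 9.55
eef_pos: [510.6, 109.4, 56.3]
eef_rot: [0.996, -0.088, -0.0, -0.0]
ft_force: [-0.4, -0.1, -0.3]
opening: 0.1
```

View pics/c5.png

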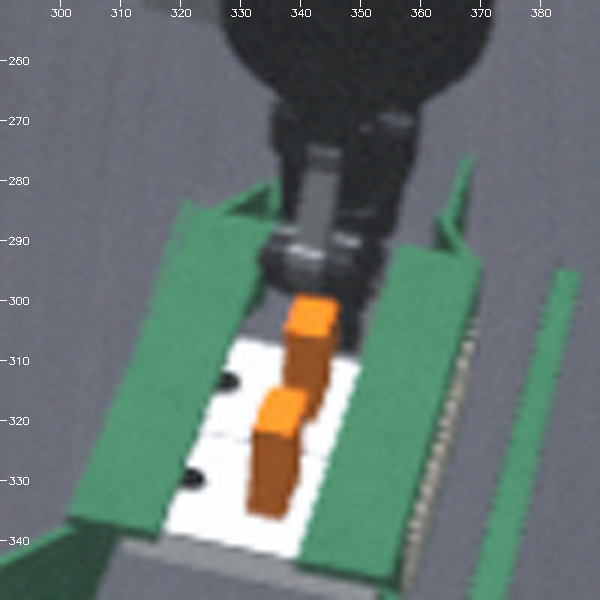

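```bash
python3 -m crank '[{"tx":0,"ty":0.2,"tz":0.2,"turn":0,"gripper":0},{"tx":0,"ty":0,"tz":0.1,"turn":0,"gripper":0},{"tx":0,"ty":0,"tz":0,"turn":0,"gripper":0},{"tx":0,"ty":0,"tz":0,"turn":0,"gripper":0}]'
python3 -m crank '[{"tx":0,"ty":0,"tz":0.1,"turn":0,"gripper":0},{"tx":0,"ty":0,"tz":0,"turn":0,"gripper":0},{"tx":0,"ty":0,"tz":0,"turn":0,"gripper":0}]'
python3 -m crank '[{"tx":0,"ty":0,"tz":0.1,"turn":0,"gripper":0},{"tx":0,"ty":0,"tz":0,"turn":0,"gripper":0},{"tx":0,"ty":0,"tz":0,"turn":0,"gripper":0}]'
python3 -m crank '[{"tx":0,"ty":0,"tz":0.1,"turn":0,"gripper":0},{"tx":0,"ty":0,"tz":0,"turn":0,"gripper":0},{"tx":0,"ty":0,"tz":0,"turn":0,"gripper":0}]'
```

```text
clock: 10.0
eef_pos: [510.5, 107.4, 53.8]
eef_rot: [0.996, -0.088, 0.0, -0.0]
ft_force: [-2.3, -0.7, 5.9]
opening: 0.3
clock: 10.3
eef_pos: [510.6, 107.5, 53.4]
eef_rot: [0.996, -0.088, 0.0, -0.0]
ft_force: [-6.4, -1.2, 16.7]
opening: -0.1
clock: 10.6
eef_pos: [510.7, 107.5, 53.1]
eef_rot: [0.996, -0.088, 0.001, -0.0]
ft_force: [-12.0, -2.4, 29.0]
opening: 0.4
clock: 10.9
eef_pos: [510.9, 107.6, 52.9]
eef_rot: [0.996, -0.088, 0.001, -0.0]
ft_force: [-17.7, -2.7, 41.1]
opening: 0.1
```

```bash
python3 -m crank '[{"tx":0,"ty":0,"tz":-0.5,"turn":0,"gripper":0},{"tx":-0.1,"ty":0,"tz":-0.4,"turn":0,"gripper":0},{"tx":0,"ty":0,"tz":0,"turn":0,"gripper":0},{"tx":0,"ty":0,"tz":0,"turn":0,"gripper":0}]'
python3 -m crank '[{"tx":0,"ty":-0.4,"tz":-0.07,"turn":0,"gripper":0},{"tx":0,"ty":-0.4,"tz":-0.07,"turn":0,"gripper":0},{"tx":0,"ty":-0.2,"tz":-0.035,"turn":0,"gripper":0},{"tx":0,"ty":0,"tz":0,"turn":0,"gripper":0},{"tx":0,"ty":0,"tz":0,"turn":0,"gripper":0}]'
python3 - <<'E'
from h import *
e=env.read_state()["eef_pos"]; c,s_=np.cos(CH[2]),np.sin(CH[2]); d=e[:2]-CH[:2]; print("X,Y",d@[c,s_],d@[-s_,c],e[2])
s=optics.read_camera("side")
crop(s,290,250,390,350,6,"c6.png")
E
```

```text
clock: 11.3
eef_pos: [509.3, 107.6, 59.2]
eef_rot: [0.996, -0.088, -0.0, -0.0]
ft_force: [-0.9, 0.7, -0.3]
opening: -0.1
clock: 11.8
eef_pos: [511.1, 117.5, 61.2]
eef_rot: [0.996, -0.088, -0.0, -0.0]
ft_force: [-0.8, 0.2, -0.1]
opening: -0.2
X,Y -59.291056700120826 1.312367755143548 61.18096287046427
```

View pics/c6.png

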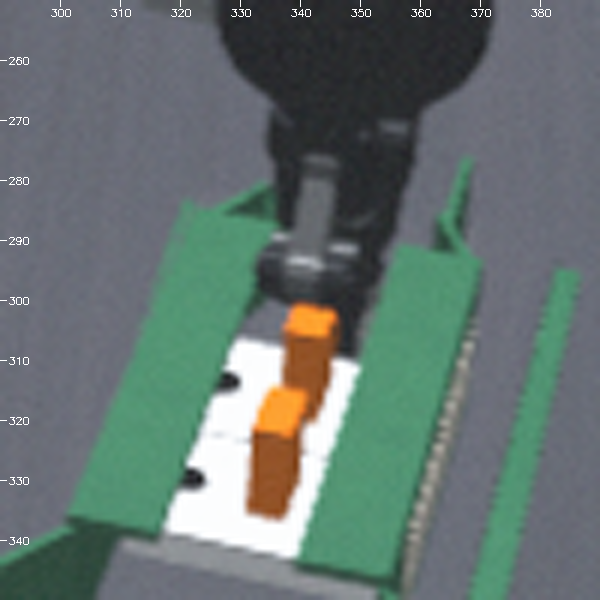

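```bash
for i in 1 2 3; do python3 -m crank '[{"tx":0,"ty":-0.3,"tz":-0.053,"turn":0,"gripper":0},{"tx":0,"ty":0,"tz":0,"turn":0,"gripper":0},{"tx":0,"ty":0,"tz":0,"turn":0,"gripper":0}]' | grep -E "pos|force"; done
python3 - <<'E'
from h import *
e=env.read_state()["eef_pos"]; c,s_=np.cos(CH[2]),np.sin(CH[2]); d=e[:2]-CH[:2]; print("X,Y",d@[c,s_],d@[-s_,c],e[2])
s=optics.read_camera("side")
crop(s,290,250,390,350,6,"c7.png")
E
```

```text
eef_pos: [511.7, 120.4, 61.8]
ft_force: [0.4, -2.4, 1.4]
eef_pos: [512.2, 123.4, 62.4]
ft_force: [-0.6, -2.7, 1.4]
eef_pos: [512.8, 126.4, 62.9]
ft_force: [-0.1, -3.3, 1.0]
X,Y -50.17902030923804 1.253359920382088 62.88431253543793
```

View pics/c7.png

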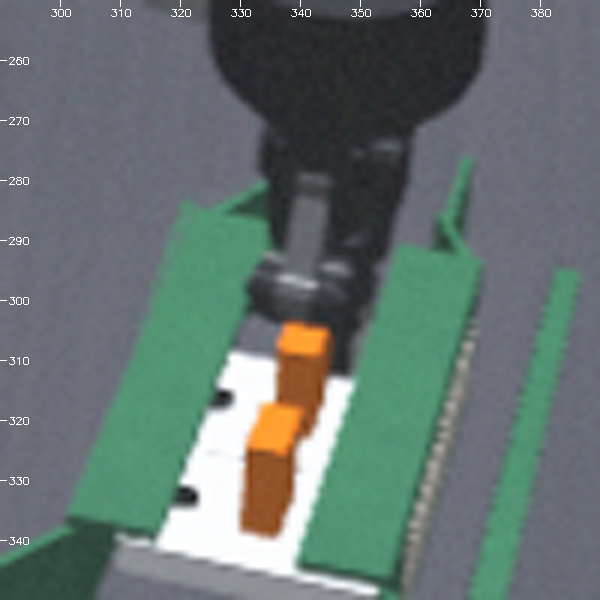

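```bash
python3 -m crank '[{"tx":0,"ty":-0.4,"tz":-0.07,"turn":0,"gripper":0},{"tx":0,"ty":-0.4,"tz":-0.07,"turn":0,"gripper":0},{"tx":0,"ty":-0.4,"tz":-0.07,"turn":0,"gripper":0},{"tx":0,"ty":-0.4,"tz":-0.07,"turn":0,"gripper":0},{"tx":0,"ty":-0.4,"tz":-0.07,"turn":0,"gripper":0},{"tx":0,"ty":-0.4,"tz":-0.07,"turn":0,"gripper":0},{"tx":0,"ty":-0.4,"tz":-0.07,"turn":0,"gripper":0},{"tx":0,"ty":-0.4,"tz":-0.07,"turn":0,"gripper":0},{"tx":0,"ty":-0.4,"tz":-0.07,"turn":0,"gripper":0},{"tx":0,"ty":-0.4,"tz":-0.07,"turn":0,"gripper":0},{"tx":0,"ty":0,"tz":0,"turn":0,"gripper":0}]'
python3 - <<'E'
from h import *
e=env.read_state()["eef_pos"]; c,s_=np.cos(CH[2]),np.sin(CH[2]); d=e[:2]-CH[:2]; print("X,Y",d@[c,s_],d@[-s_,c],e[2], 62.9+.1763*(d@[c,s_]+50.2))
s=optics.read_camera("side")
crop(s,270,260,390,380,5,"c8.png")
E
```

```text
clock: 13.9
eef_pos: [519.8, 166.3, 69.9]
eef_rot: [0.996, -0.088, 0.0, -0.0]
ft_force: [-0.3, -2.5, -0.5]
opening: 0.3
X,Y -9.732605939512222 1.3097537423540904 69.91488302167681 70.034401572864
```

View pics/c8.png

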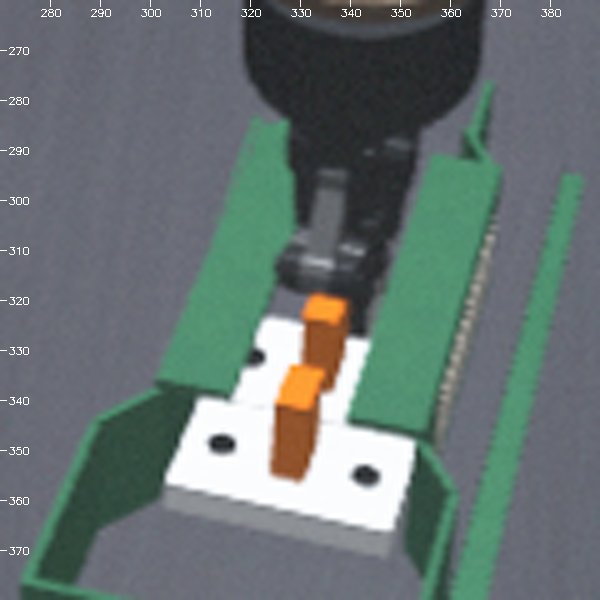

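```bash
python3 -m crank '[{"tx":0,"ty":-0.4,"tz":-0.07,"turn":0,"gripper":0},{"tx":0,"ty":-0.4,"tz":-0.07,"turn":0,"gripper":0},{"tx":0,"ty":-0.4,"tz":-0.07,"turn":0,"gripper":0},{"tx":0,"ty":-0.4,"tz":-0.07,"turn":0,"gripper":0},{"tx":0,"ty":-0.4,"tz":-0.07,"turn":0,"gripper":0},{"tx":0,"ty":-0.4,"tz":-0.07,"turn":0,"gripper":0},{"tx":0,"ty":-0.4,"tz":-0.07,"turn":0,"gripper":0},{"tx":0,"ty":-0.4,"tz":-0.07,"turn":0,"gripper":0},{"tx":0,"ty":-0.4,"tz":-0.07,"turn":0,"gripper":0},{"tx":0,"ty":-0.4,"tz":-0.07,"turn":0,"gripper":0},{"tx":0,"ty":-0.4,"tz":-0.07,"turn":0,"gripper":0},{"tx":0,"ty":-0.4,"tz":-0.07,"turn":0,"gripper":0},{"tx":0,"ty":0,"tz":0,"turn":0,"gripper":0}]'
python3 - <<'E'
from h import *
e=env.read_state()["eef_pos"]; c,s_=np.cos(CH[2]),np.sin(CH[2]); d=e[:2]-CH[:2]; print("X,Y",d@[c,s_],d@[-s_,c],e[2], 62.9+.1763*(d@[c,s_]+50.2))
s=optics.read_camera("side")
for u in(108,112,116,120): print(u,proj(s,cw(CH,u,0,44))[0].round(1),proj(s,cw(CH,u+22,0,12))[0].round(1))
crop(s,260,270,380,390,5,"c9.png")
E
```

```text
clock: 15.25
eef_pos: [528.2, 213.4, 78.3]
eef_rot: [0.996, -0.088, 0.0, -0.0]
ft_force: [-0.8, -1.7, 2.0]
opening: -0.2
X,Y 38.084296516584935 1.3072370021997426 78.33333220984761 78.46452147587392
108 [323.1 355.4] [318.6 380.6]
112 [322.5 357.1] [318.  382.4]
116 [321.9 358.9] [317.3 384.3]
120 [321.2 360.6] [316.7 386.2]
```

View pics/c9.png

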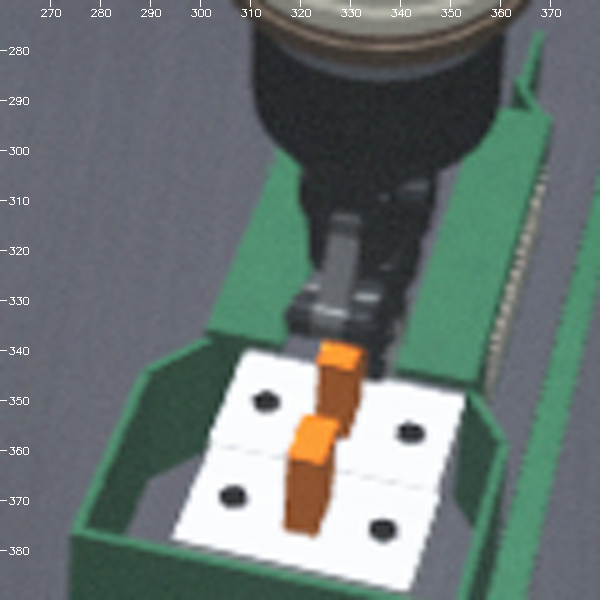

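```bash
python3 -m crank '[{"tx":0,"ty":0.8,"tz":0,"turn":0,"gripper":0},{"tx":0,"ty":0.8,"tz":0,"turn":0,"gripper":0},{"tx":0,"ty":0,"tz":-2,"turn":0,"gripper":0},{"tx":0,"ty":0,"tz":-4,"turn":0,"gripper":0},{"tx":0,"ty":0,"tz":-4,"turn":0,"gripper":0},{"tx":0,"ty":0,"tz":-2,"turn":0,"gripper":3.5},{"tx":0,"ty":0,"tz":0,"turn":-8.2,"gripper":3.5},{"tx":0,"ty":0,"tz":0,"turn":-8.2,"gripper":3.5},{"tx":0,"ty":0,"tz":0,"turn":-8.2,"gripper":3.5},{"tx":0,"ty":0,"tz":0,"turn":-8.2,"gripper":3.5},{"tx":0,"ty":0,"tz":0,"turn":-8.2,"gripper":3.5},{"tx":0,"ty":0,"tz":0,"turn":-8.2,"gripper":3.5},{"tx":0,"ty":0,"tz":0,"turn":-8.2,"gripper":3.5},{"tx":0,"ty":0,"tz":0,"turn":-8.2,"gripper":3.5},{"tx":0,"ty":0,"tz":0,"turn":-8.2,"gripper":3.5},{"tx":0,"ty":0,"tz":0,"turn":-8.2,"gripper":3.5},{"tx":0,"ty":0,"tz":0,"turn":-8,"gripper":3.5},{"tx":0,"ty":0,"tz":0,"turn":0,"gripper":3.5}]'
python3 - <<'E'
from h import *
print(cw(CH,114,0,36))
p=cw(CH,114,0,36);plan(p[0],p[1],p[2]+60,1.395)
s=optics.read_camera("side");t=optics.read_camera("top")
crop(s,260,250,390,390,5,"d1.png");crop(t,115,190,305,330,4,"d2.png")
E
```

```text
clock: 17.1
eef_pos: [525.2, 196.6, 198.2]
eef_rot: [0.766, 0.643, 0.0, -0.0]
ft_force: [0.4, -0.5, -0.3]
opening: 35.0
[541.33238365 280.00906436  97.24897136]
turn 0.14 deg, 1 rows
q6 after ~ 0.396389462837202
yaw now 1.397  after turn: tx 8.50 ty 0.13 tz 4.10 cm
```

View pics/d1.png

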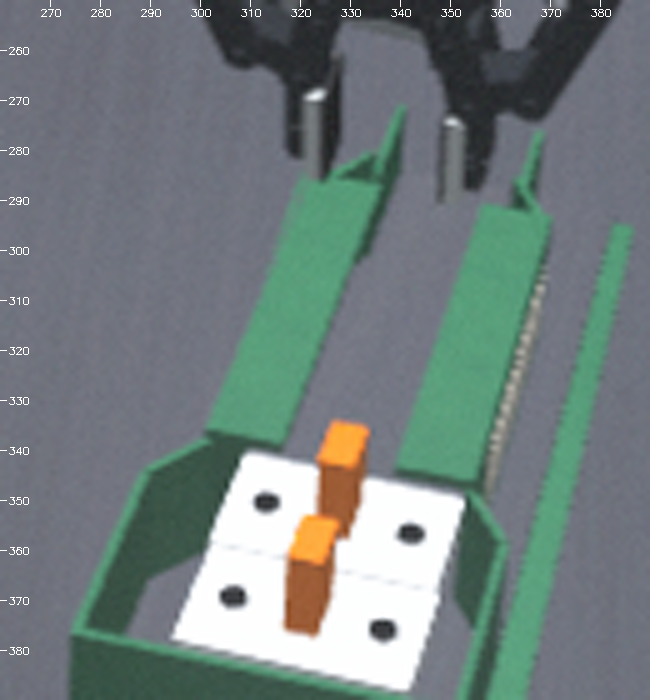

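View pics/d2.png

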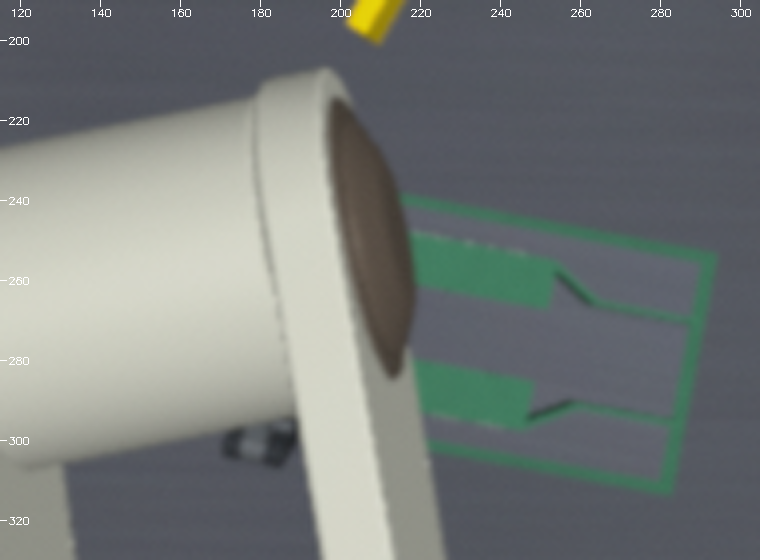

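```bash
python3 -m crank '[{"tx":2.8,"ty":0,"tz":0,"turn":0,"gripper":3.5},{"tx":2.8,"ty":0.1,"tz":0,"turn":0,"gripper":3.5},{"tx":2.8,"ty":0,"tz":1,"turn":0,"gripper":3.5},{"tx":0,"ty":0,"tz":3,"turn":0,"gripper":3.5},{"tx":0,"ty":0,"tz":0,"turn":0,"gripper":3.5},{"tx":0,"ty":0,"tz":0,"turn":0,"gripper":3.5}]'
python3 - <<'E'
from h import *
p=cw(CH,113.5,0,36);plan(p[0],p[1],p[2]+1,1.395)
s=optics.read_camera("side")
crop(s,260,250,390,390,5,"d3.png")
E
```

```text
clock: 17.8
eef_pos: [540.8, 279.3, 158.5]
eef_rot: [0.767, 0.641, -0.0, -0.0]
ft_force: [0.3, -0.0, 0.4]
opening: 35.0
turn -0.13 deg, 1 rows
q6 after ~ 0.5259426165437562
yaw now 1.393  after turn: tx 0.03 ty 0.04 tz 6.04 cm
```

View pics/d3.png

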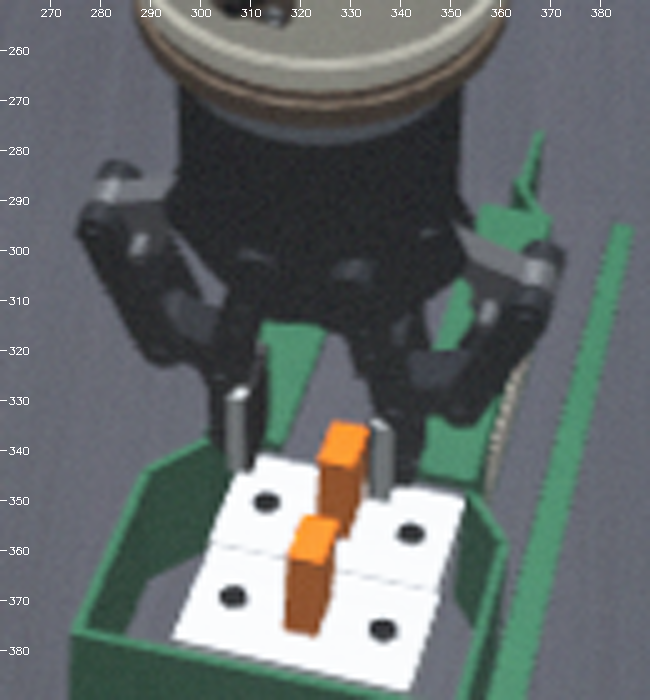

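```bash
python3 -m crank '[{"tx":0,"ty":0.04,"tz":2,"turn":0,"gripper":3.5},{"tx":0,"ty":0,"tz":2,"turn":0,"gripper":3.5},{"tx":0,"ty":0,"tz":1,"turn":0,"gripper":3.5},{"tx":0,"ty":0,"tz":0.8,"turn":0,"gripper":3.5},{"tx":0,"ty":0,"tz":0,"turn":0,"gripper":3.5},{"tx":0,"ty":0,"tz":0,"turn":0,"gripper":3.5}]'
python3 - <<'E'
from h import *
s=optics.read_camera("side")
crop(s,260,250,390,390,5,"d4.png")
E
```

```text
clock: 18.45
eef_pos: [541.8, 279.7, 101.2]
eef_rot: [0.767, 0.642, 0.0, 0.0]
ft_force: [0.8, -0.5, 0.7]
opening: 34.8
```

View pics/d4.png

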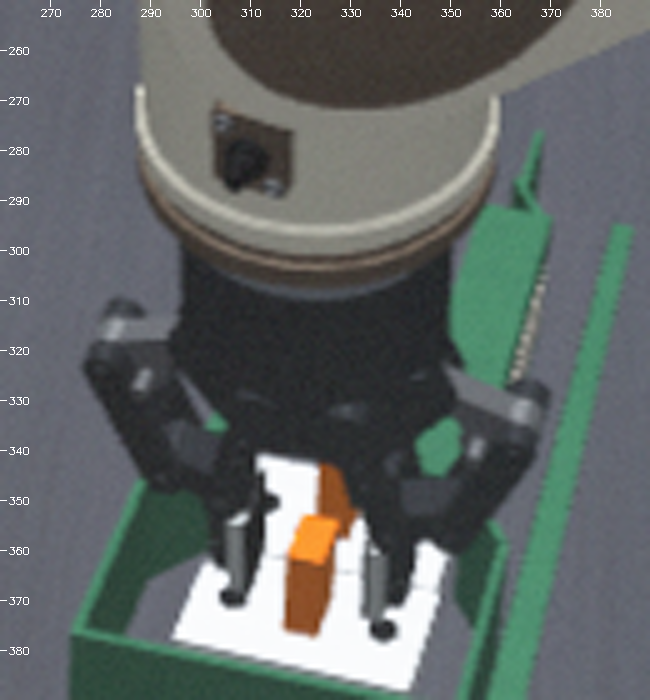

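```bash
python3 -m crank '[{"tx":0,"ty":0,"tz":0.1,"turn":0,"gripper":0.5},{"tx":0,"ty":0,"tz":0,"turn":0,"gripper":0.5},{"tx":0,"ty":0,"tz":0,"turn":0,"gripper":0.5},{"tx":0,"ty":0,"tz":0,"turn":0,"gripper":0.5},{"tx":0,"ty":0,"tz":0,"turn":0,"gripper":0.5},{"tx":0,"ty":0,"tz":0,"turn":0,"gripper":0.5}]'
python3 -m crank '[{"tx":0,"ty":0,"tz":-1,"turn":0,"gripper":0.5},{"tx":0,"ty":0,"tz":-1.5,"turn":0,"gripper":0.5},{"tx":0,"ty":0,"tz":-1.5,"turn":0,"gripper":0.5},{"tx":0,"ty":0,"tz":-3,"turn":0,"gripper":0.5},{"tx":0,"ty":0,"tz":-3,"turn":0,"gripper":0.5},{"tx":0,"ty":0,"tz":-3,"turn":0,"gripper":0.5},{"tx":0,"ty":0,"tz":0,"turn":0,"gripper":0.5},{"tx":0,"ty":0,"tz":0,"turn":0,"gripper":0.5}]'
python3 - <<'E'
from h import *
s=optics.read_camera("side")
crop(s,240,190,400,390,4,"d5.png")
E
```

```text
clock: 19.1
eef_pos: [541.7, 279.7, 99.9]
eef_rot: [0.766, 0.642, 0.0, 0.0]
ft_force: [-1.0, -0.0, 6.3]
opening: 10.7
clock: 19.9
eef_pos: [541.5, 279.7, 230.5]
eef_rot: [0.766, 0.642, 0.001, 0.0]
ft_force: [-0.0, -0.7, -2.7]
opening: 10.9
```

View pics/d5.png

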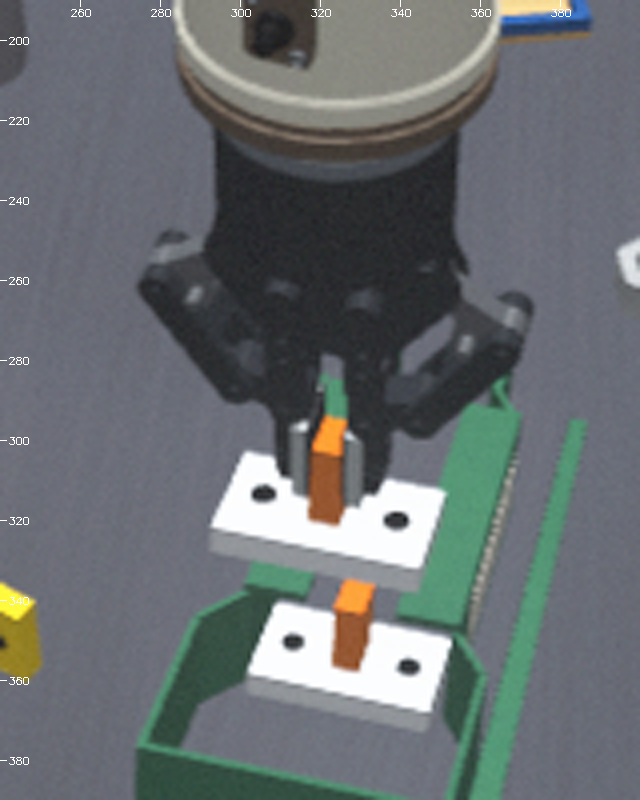

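Run:
```python
from h import *
from scipy.optimize import least_squares
t=optics.read_camera("top");s=optics.read_camera("side")
# corner order: (+x,+y),(+x,-y),(-x,-y),(-x,+y)  with rack x ~ world x yaw .19
C=[(91,48),(91,-48),(-91,-48),(-91,48)]
ot=[(411,233),(454.5,225.5),(471,309),(427.5,317.5)]; os_=[(308.7,200.2),(304.3,175.8),(379.3,171),(387.4,194.8)]
for sets in([(t,ot)],[(s,os_)],[(t,ot),(s,os_)]):
    f=lambda p: np.concatenate([proj(c,base(p,*C[i],14))[0]-o[i] for c,o in sets for i in range(4)])
    r=least_squares(f,[532,-287,.19]);print(r.x,r.fun.round(1))
p=r.x
for k in(58,0,-58): print(k,base(p,k,0,5))
plan(541,-280,260,.19)
```

```text
[ 5.3260738e+02 -2.8720214e+02  1.9935500e-01] [-0.5 -0.3  0.3 -0.8  0.7  0.6 -0.5  0.5]
[ 5.29457657e+02 -2.86526179e+02  1.95603412e-01] [-0.6  0.4 -0.4 -0.1  0.5 -0.5  0.5  0. ]
[ 5.31180535e+02 -2.87051326e+02  1.98097388e-01] [-0.6  0.4  0.3 -0.1  0.6  1.3 -0.7  1.1 -1.3  0.3 -1.2 -0.2 -0.3 -0.7
 -0.2 -0.2]
58 [ 588.04621708 -275.63667707    5.        ]
0 [ 531.18053501 -287.05132565    5.        ]
-58 [ 474.31485293 -298.46597424    5.        ]
turn 69.04 deg, 9 rows
q6 after ~ 1.731070757477299
yaw now 1.395  after turn: tx -10.57 ty 54.94 tz -3.16 cm
```

```bash
python3 -m crank '[{"tx":0,"ty":0,"tz":-2,"turn":7.65,"gripper":0.5},{"tx":0,"ty":0,"tz":-1,"turn":7.65,"gripper":0.5},{"tx":0,"ty":0,"tz":0,"turn":7.65,"gripper":0.5},{"tx":0,"ty":0,"tz":0,"turn":7.65,"gripper":0.5},{"tx":0,"ty":0,"tz":0,"turn":7.65,"gripper":0.5},{"tx":0,"ty":0,"tz":0,"turn":7.65,"gripper":0.5},{"tx":0,"ty":0,"tz":0,"turn":7.65,"gripper":0.5},{"tx":0,"ty":0,"tz":0,"turn":7.65,"gripper":0.5},{"tx":0,"ty":0,"tz":0,"turn":7.4,"gripper":0.5},{"tx":0,"ty":0,"tz":0,"turn":0,"gripper":0.5}]'
python3 - <<'E'
from h import *
plan(581.7,-277,150,.198)
E
```

```text
clock: 21.05
eef_pos: [541.2, 279.5, 258.4]
eef_rot: [0.995, 0.097, -0.001, 0.0]
ft_force: [-0.1, -0.4, -1.8]
opening: 10.9
turn -0.16 deg, 1 rows
q6 after ~ 1.7230590519252496
yaw now 0.195  after turn: tx -6.98 ty 55.36 tz 10.84 cm
```

```bash
python3 -m crank '[{"tx":-0.5,"ty":3.9,"tz":0,"turn":0,"gripper":0.5},{"tx":-0.5,"ty":3.9,"tz":0,"turn":0,"gripper":0.5},{"tx":-0.5,"ty":3.9,"tz":0,"turn":0,"gripper":0.5},{"tx":-0.5,"ty":3.9,"tz":0,"turn":0,"gripper":0.5},{"tx":-0.5,"ty":3.9,"tz":0,"turn":0,"gripper":0.5},{"tx":-0.5,"ty":3.9,"tz":0,"turn":0,"gripper":0.5},{"tx":-0.5,"ty":3.9,"tz":0,"turn":0,"gripper":0.5},{"tx":-0.5,"ty":3.9,"tz":0,"turn":0,"gripper":0.5},{"tx":-0.5,"ty":3.9,"tz":0,"turn":0,"gripper":0.5},{"tx":-0.5,"ty":3.9,"tz":0,"turn":0,"gripper":0.5},{"tx":-0.5,"ty":3.9,"tz":0,"turn":0,"gripper":0.5},{"tx":-0.5,"ty":3.9,"tz":0,"turn":0,"gripper":0.5},{"tx":-0.5,"ty":3.9,"tz":0,"turn":0,"gripper":0.5},{"tx":-0.5,"ty":3.9,"tz":0,"turn":0,"gripper":0.5},{"tx":0,"ty":0,"tz":0,"turn":0,"gripper":0.5},{"tx":0,"ty":0,"tz":0,"turn":0,"gripper":0.5}]'
python3 - <<'E'
from h import *
plan(581.7,-277,100,.198)
E
```

```text
clock: 22.65
eef_pos: [579.7, -270.2, 258.2]
eef_rot: [0.995, 0.1, -0.001, -0.001]
ft_force: [-0.3, 0.1, -1.4]
opening: 10.7
turn 0.09 deg, 1 rows
q6 after ~ 0.8162042812116471
yaw now 0.200  after turn: tx 0.06 ty 0.71 tz 15.82 cm
```

Moving over and down to just above the rack (foot's low edge ≈ 42 mm below the TCP), then looking.

```bash
python3 -m crank '[{"tx":0.06,"ty":0.7,"tz":2,"turn":0,"gripper":0.5},{"tx":0,"ty":0,"tz":4,"turn":0,"gripper":0.5},{"tx":0,"ty":0,"tz":4,"turn":0,"gripper":0.5},{"tx":0,"ty":0,"tz":4,"turn":0,"gripper":0.5},{"tx":0,"ty":0,"tz":3,"turn":0,"gripper":0.5},{"tx":0,"ty":0,"tz":1.8,"turn":0,"gripper":0.5},{"tx":0,"ty":0,"tz":0,"turn":0,"gripper":0.5},{"tx":0,"ty":0,"tz":0,"turn":0,"gripper":0.5}]'
python3 - <<'E'
from h import *
plan(581.7,-277,50,.198)
s=optics.read_camera("side");t=optics.read_camera("top")
crop(s,280,90,420,230,5,"e1.png");crop(t,390,200,490,330,5,"e2.png")
E
```

```text
clock: 23.45
eef_pos: [582.3, -275.5, 72.0]
eef_rot: [0.995, 0.1, 0.0, -0.0]
ft_force: [0.7, -0.7, -1.6]
opening: 10.7
turn 0.11 deg, 1 rows
q6 after ~ 0.8112558782192852
yaw now 0.200  after turn: tx -0.09 ty 0.13 tz 2.20 cm
```

View pics/e1.png

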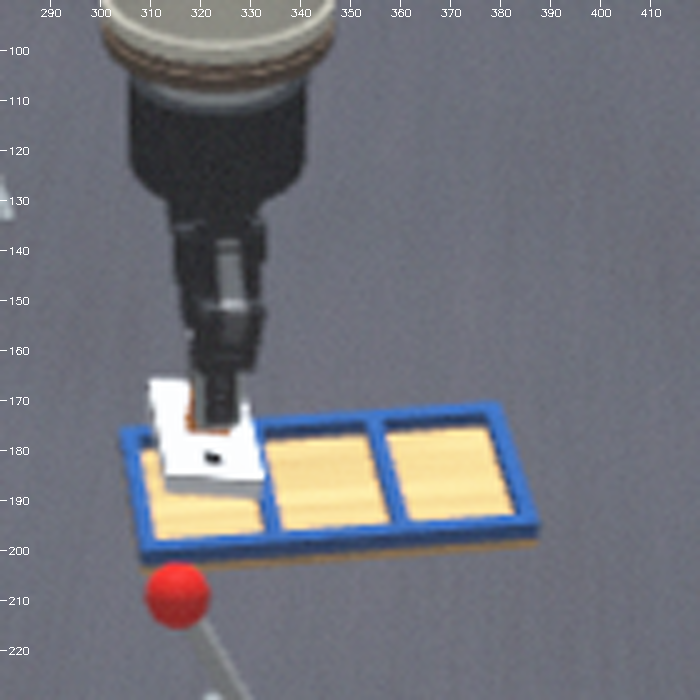

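View pics/e2.png

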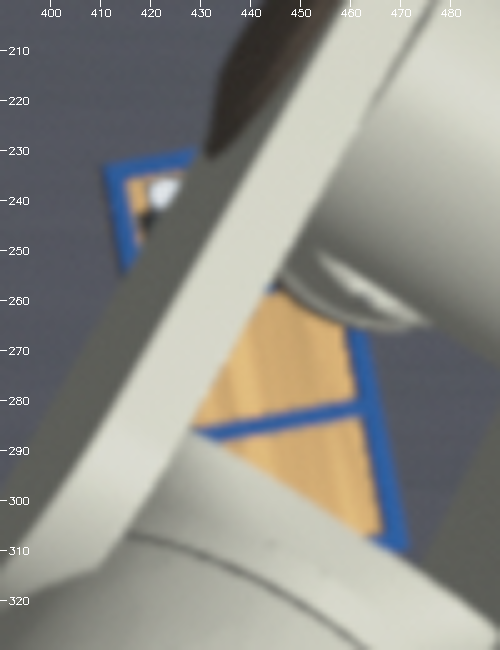

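```bash
cat >> h.py <<'E'
def brk(tcp,yaw,dx=6.7,dz=38.2,tilt=A10):
    "underside/top corners of held bracket; tool x = uphill side raised"
    ex=np.array([np.cos(yaw),np.sin(yaw),0]);ey=np.array([-np.sin(yaw),np.cos(yaw),0]);ez=np.array([0,0,1.])
    o=np.array(tcp)+dx*ex-dz*ez; bx=ex*np.cos(tilt)+ez*np.sin(tilt); bz=-ex*np.sin(tilt)+ez*np.cos(tilt)
    return lambda x,y,z:o+bx*x+ey*y+bz*z
E
python3 - <<'E'
from h import *
s=optics.read_camera("side")
b=brk([582.3,-275.5,72],.198)
for q in[(22,37,0),(-22,37,0),(-22,37,12),(22,37,12),(22,-37,12)]: print(q,b(*q).round(1),proj(s,b(*q))[0].round(1))
for q in[(25,40),(-25,40),(25,-40),(-25,-40)]: print(proj(s,base((531.5,-287,.198),58+q[0],q[1],14))[0].round(1))
E
```

```text
(22, 37, 0) [ 602.8 -233.6   37.6] [311.4 189.1]
(-22, 37, 0) [ 560.3 -242.2   30. ] [330.6 190.4]
(-22, 37, 12) [ 558.3 -242.6   41.8] [331.6 186.1]
(22, 37, 12) [ 600.8 -234.1   49.4] [312.3 184.7]
(22, -37, 12) [ 615.3 -306.6   49.4] [308.7 165.7]
[310.4 198. ]
[332.4 196.4]
[306.7 177.3]
[327.8 175.8]
```

```bash
python3 -m crank '[{"tx":0.08,"ty":0.1,"tz":0.5,"turn":0,"gripper":0.5},{"tx":0,"ty":0,"tz":0.5,"turn":0,"gripper":0.5},{"tx":0,"ty":0,"tz":0,"turn":0,"gripper":0.5},{"tx":0,"ty":0,"tz":0,"turn":0,"gripper":0.5}]'
python3 - <<'E'
from h import *
s=optics.read_camera("side")
crop(s,290,150,370,210,8,"e3.png")
e=env.read_state()["eef_pos"];b=brk(e,.198)
for q in[(22,37,0),(-22,37,0),(-22,37,12),(22,37,12),(22,-37,12)]: print(q,b(*q).round(1),proj(s,b(*q))[0].round(1))
E
```

```text
clock: 24.0
eef_pos: [582.8, -277.0, 61.0]
eef_rot: [0.995, 0.099, -0.0, -0.0]
ft_force: [-0.1, 0.6, -1.0]
opening: 10.6
(22, 37, 0) [ 603.5 -235.2   26.8] [311.2 192.5]
(-22, 37, 0) [ 561.  -243.7   19.2] [330.3 193.8]
(-22, 37, 12) [ 558.9 -244.1   31. ] [331.3 189.6]
(22, 37, 12) [ 601.4 -235.6   38.6] [312.1 188.2]
(22, -37, 12) [ 616.  -308.2   38.6] [308.6 169.2]
```

View pics/e3.png

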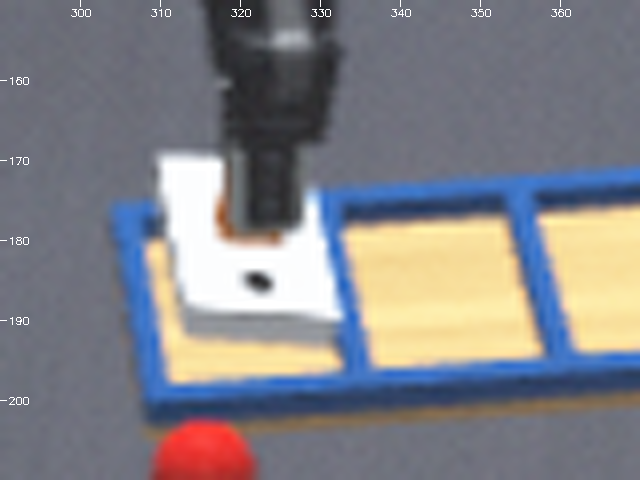

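```bash
python3 -m crank '[{"tx":0.25,"ty":0,"tz":0,"turn":0,"gripper":0.5},{"tx":0,"ty":0,"tz":0.4,"turn":0,"gripper":0.5},{"tx":0,"ty":0,"tz":0.4,"turn":0,"gripper":0.5},{"tx":0,"ty":0,"tz":0,"turn":0,"gripper":0.5},{"tx":0,"ty":0,"tz":0,"turn":0,"gripper":0.5}]'
python3 - <<'E'
from h import *
s=optics.read_camera("side")
crop(s,290,150,370,210,8,"e4.png")
E
```

```text
clock: 24.55
eef_pos: [585.3, -276.5, 53.0]
eef_rot: [0.995, 0.099, -0.0, -0.0]
ft_force: [0.1, 0.4, -1.3]
opening: 10.9
```

View pics/e4.png

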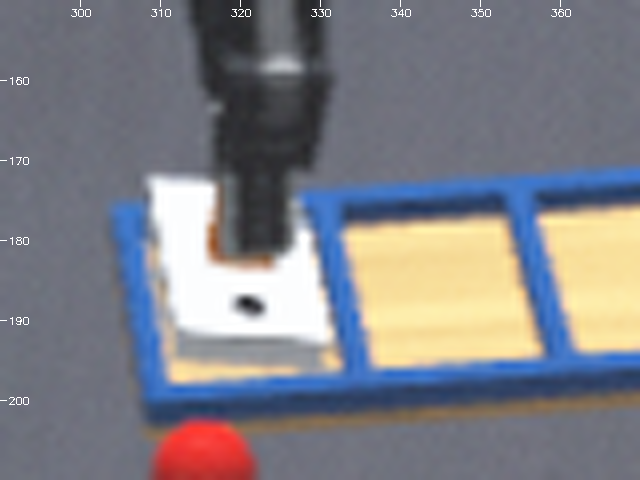

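```bash
python3 -m crank '[{"tx":0,"ty":0,"tz":0.4,"turn":0,"gripper":0.5},{"tx":0,"ty":0,"tz":0,"turn":0,"gripper":0.5},{"tx":0,"ty":0,"tz":0,"turn":0,"gripper":0.5}]'
python3 -m crank '[{"tx":0,"ty":0,"tz":0.2,"turn":0,"gripper":0.5},{"tx":0,"ty":0,"tz":0,"turn":0,"gripper":0.5},{"tx":0,"ty":0,"tz":0,"turn":0,"gripper":0.5}]'
```

```text
clock: 24.9
eef_pos: [585.3, -276.5, 49.1]
eef_rot: [0.995, 0.099, -0.0, -0.0]
ft_force: [0.4, -0.1, -1.6]
opening: 11.1
clock: 25.2
eef_pos: [585.4, -276.6, 47.3]
eef_rot: [0.995, 0.099, 0.0, 0.0]
ft_force: [0.4, -0.5, -1.2]
opening: 11.1
```

```bash
python3 -m crank '[{"tx":0,"ty":0,"tz":0.2,"turn":0,"gripper":0.5},{"tx":0,"ty":0,"tz":0,"turn":0,"gripper":0.5},{"tx":0,"ty":0,"tz":0,"turn":0,"gripper":0.5}]'
python3 -m crank '[{"tx":0,"ty":0,"tz":0.15,"turn":0,"gripper":0.5},{"tx":0,"ty":0,"tz":0,"turn":0,"gripper":0.5},{"tx":0,"ty":0,"tz":0,"turn":0,"gripper":0.5}]'
```

```text
clock: 25.5
eef_pos: [586.0, -276.6, 46.8]
eef_rot: [0.995, 0.099, 0.001, 0.0]
ft_force: [-2.0, 4.3, 15.0]
opening: 10.8
clock: 25.8
eef_pos: [586.6, -276.5, 46.3]
eef_rot: [0.995, 0.099, 0.002, 0.001]
ft_force: [-2.0, 7.4, 26.7]
opening: 10.9
```

```bash
python3 -m crank '[{"tx":0,"ty":0,"tz":-0.2,"turn":0,"gripper":0.5},{"tx":0,"ty":0,"tz":0,"turn":0,"gripper":3},{"tx":0,"ty":0,"tz":0,"turn":0,"gripper":3},{"tx":0,"ty":0,"tz":0,"turn":0,"gripper":3},{"tx":0,"ty":0,"tz":0,"turn":0,"gripper":3},{"tx":0,"ty":0,"tz":-2,"turn":0,"gripper":3},{"tx":0,"ty":0,"tz":-4,"turn":0,"gripper":3},{"tx":0,"ty":0,"tz":-4,"turn":0,"gripper":3},{"tx":0,"ty":0,"tz":-4,"turn":0,"gripper":3},{"tx":0,"ty":0,"tz":-4,"turn":0,"gripper":3},{"tx":0,"ty":0,"tz":0,"turn":0,"gripper":3}]'
python3 - <<'E'
from h import *
s=optics.read_camera("side")
crop(s,290,150,370,210,8,"e5.png"); crop(s,260,270,400,390,5,"e6.png")
E
```

```text
clock: 26.9
eef_pos: [586.7, -277.4, 231.8]
eef_rot: [0.995, 0.099, 0.003, 0.003]
ft_force: [0.2, -0.2, -0.1]
opening: 29.9
```

View pics/e5.png

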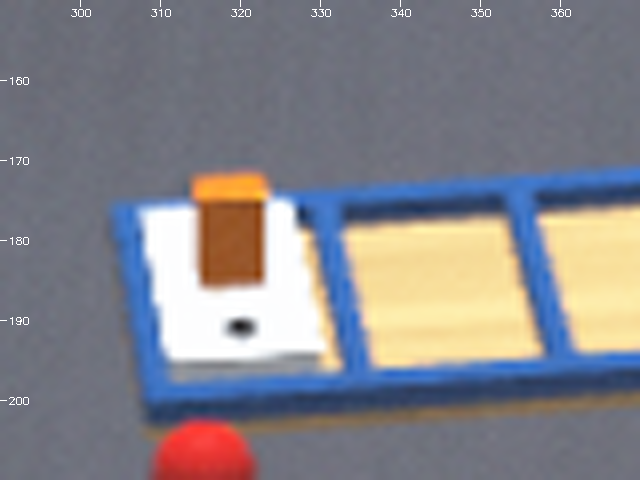

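View pics/e6.png

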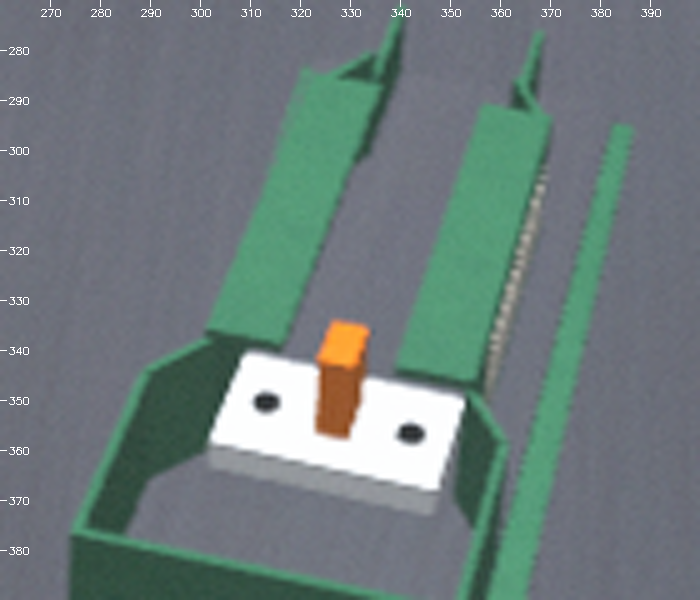

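Run:
```python
from h import *
s=optics.read_camera("side"); t=optics.read_camera("top")
for rk in[(531.2,-287,.198),(529.5,-286.5,.196)]:
  for q in[(22,37,17),(-22,37,17),(22,37,5),(-22,37,5),(22,-37,17),(0,0,49)]: print(q,proj(s,base(rk,61+q[0],q[1],q[2]))[0].round(1),end=' ')
  print()
crop(t,390,200,490,330,5,"e7.png")
for u in (66,68,70,72): print(u,proj(s,cw(CH,u,0,44))[0].round(1))
```

```text
(22, 37, 17) [310.4 196.2] (-22, 37, 17) [329.8 194.8] (22, 37, 5) [310.5 200.4] (-22, 37, 5) [329.7 199. ] (22, -37, 17) [307. 177.] (0, 0, 49) [318.2 174.3] 
(22, 37, 17) [311.1 196.3] (-22, 37, 17) [330.5 194.9] (22, 37, 5) [311.1 200.5] (-22, 37, 5) [330.4 199.1] (22, -37, 17) [307.7 177.1] (0, 0, 49) [318.9 174.5] 
66 [329.6 337.8]
68 [329.3 338.6]
70 [329.  339.4]
72 [328.7 340.2]
```

View pics/e7.png

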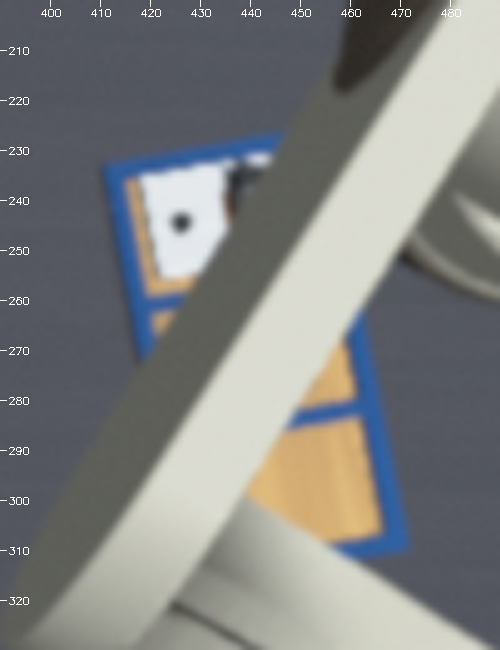

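Run:
```python
from h import *
b=base(CH,22,1.3,150);print(b)
plan(*b,-0.176)
```

```text
[525.34204317 197.5177727  150.        ]
turn 21.41 deg, 3 rows
q6 after ~ 1.1864332416091738
yaw now 0.198  after turn: tx -14.19 ty -45.62 tz 7.50 cm
```

```bash
python3 -m crank '[{"tx":0,"ty":0,"tz":0,"turn":7.15,"gripper":0},{"tx":0,"ty":0,"tz":0,"turn":7.15,"gripper":0},{"tx":0,"ty":0,"tz":0,"turn":7.15,"gripper":0},{"tx":0,"ty":0,"tz":0,"turn":0,"gripper":0},{"tx":-1.1,"ty":-3.5,"tz":0,"turn":0,"gripper":0},{"tx":-1.1,"ty":-3.5,"tz":0,"turn":0,"gripper":0},{"tx":-1.1,"ty":-3.5,"tz":0,"turn":0,"gripper":0},{"tx":-1.1,"ty":-3.5,"tz":0,"turn":0,"gripper":0},{"tx":-1.1,"ty":-3.5,"tz":0,"turn":0,"gripper":0},{"tx":-1.1,"ty":-3.5,"tz":0,"turn":0,"gripper":0},{"tx":-1.1,"ty":-3.5,"tz":0,"turn":0,"gripper":0},{"tx":-1.1,"ty":-3.5,"tz":0,"turn":0,"gripper":0},{"tx":-1.1,"ty":-3.5,"tz":0,"turn":0,"gripper":0},{"tx":-1.1,"ty":-3.5,"tz":0,"turn":0,"gripper":0},{"tx":-1.1,"ty":-3.5,"tz":0,"turn":0,"gripper":0},{"tx":-1.1,"ty":-3.5,"tz":0,"turn":0,"gripper":0},{"tx":-1,"ty":-3.6,"tz":0,"turn":0,"gripper":0},{"tx":0,"ty":0,"tz":0,"turn":0,"gripper":0}]'
python3 - <<'E'
from h import *
b=base(CH,22,1.3,76);print(b)
plan(*b,-0.176)
s=optics.read_camera("side");crop(s,240,170,400,390,3,"f1.png")
E
```

```text
clock: 28.85
eef_pos: [524.7, 200.7, 224.7]
eef_rot: [0.996, -0.084, -0.001, -0.0]
ft_force: [0.5, -0.5, -0.0]
opening: -0.3
[525.34204317 197.5177727   76.        ]
turn 0.40 deg, 1 rows
q6 after ~ 1.9744912224937001
yaw now -0.169  after turn: tx 0.12 ty 0.31 tz 14.87 cm
```

View pics/f1.png

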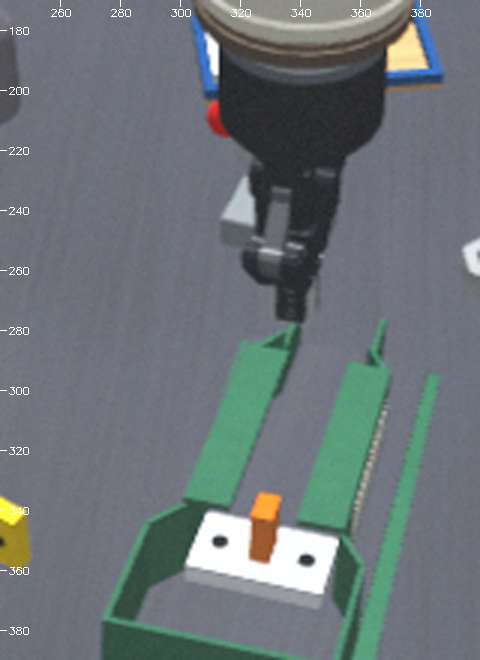

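```bash
python3 -m crank '[{"tx":0.12,"ty":0.3,"tz":0,"turn":0.4,"gripper":0},{"tx":0,"ty":0,"tz":4,"turn":0,"gripper":0},{"tx":0,"ty":0,"tz":4,"turn":0,"gripper":0},{"tx":0,"ty":0,"tz":3,"turn":0,"gripper":0},{"tx":0,"ty":0,"tz":2,"turn":0,"gripper":0},{"tx":0,"ty":0,"tz":0,"turn":0,"gripper":0},{"tx":0,"ty":0,"tz":0,"turn":0,"gripper":0}]'
python3 - <<'E'
from h import *
b=base(CH,22,1.3,76);plan(*b,-0.176)
s=optics.read_camera("side");crop(s,270,260,370,370,6,"f2.png")
E
```

```text
clock: 29.6
eef_pos: [526.7, 193.2, 96.3]
eef_rot: [0.996, -0.092, -0.0, 0.0]
ft_force: [-0.6, -0.5, 0.5]
opening: -0.5
turn -0.46 deg, 1 rows
q6 after ~ 1.9610613803858705
yaw now -0.184  after turn: tx -0.21 ty -0.40 tz 2.03 cm
```

View pics/f2.png

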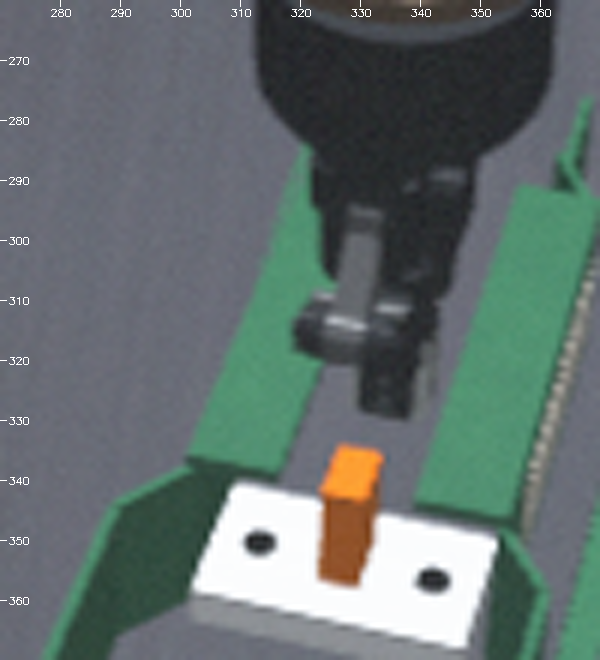

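```bash
python3 -m crank '[{"tx":-0.2,"ty":0,"tz":0,"turn":-0.4,"gripper":0},{"tx":0,"ty":0,"tz":1,"turn":0,"gripper":0},{"tx":0,"ty":0,"tz":0.9,"turn":0,"gripper":0},{"tx":0,"ty":0,"tz":0,"turn":0,"gripper":0},{"tx":0,"ty":0,"tz":0,"turn":0,"gripper":0}]'
python3 - <<'E'
from h import *
e=env.read_state()["eef_pos"]; c,s_=np.cos(CH[2]),np.sin(CH[2]); d=e[:2]-CH[:2]; print("X,Y",d@[c,s_],d@[-s_,c],e[2], 62.9+.1763*(d@[c,s_]+50.2))
E
```

```text
clock: 30.15
eef_pos: [524.3, 194.5, 76.4]
eef_rot: [0.996, -0.088, -0.0, 0.0]
ft_force: [0.7, -0.4, 0.6]
opening: -0.0
X,Y 18.84432536861078 1.8243744744140067 76.4388422608307 75.07251456248608
```

```bash
python3 -m crank '[{"tx":0,"ty":-0.4,"tz":0,"turn":0,"gripper":0},{"tx":0,"ty":-0.4,"tz":0,"turn":0,"gripper":0},{"tx":0,"ty":-0.4,"tz":-0.07,"turn":0,"gripper":0},{"tx":0,"ty":-0.4,"tz":-0.07,"turn":0,"gripper":0},{"tx":0,"ty":-0.4,"tz":-0.07,"turn":0,"gripper":0},{"tx":0,"ty":-0.4,"tz":-0.07,"turn":0,"gripper":0},{"tx":0,"ty":-0.4,"tz":-0.07,"turn":0,"gripper":0},{"tx":0,"ty":-0.4,"tz":-0.07,"turn":0,"gripper":0},{"tx":0,"ty":-0.4,"tz":-0.07,"turn":0,"gripper":0},{"tx":0,"ty":-0.4,"tz":-0.07,"turn":0,"gripper":0},{"tx":0,"ty":0,"tz":0,"turn":0,"gripper":0}]'
python3 - <<'E'
from h import *
e=env.read_state()["eef_pos"]; c,s_=np.cos(CH[2]),np.sin(CH[2]); d=e[:2]-CH[:2]; print("X,Y",d@[c,s_],d@[-s_,c],e[2], 62.9+.1763*(d@[c,s_]+50.2))
s=optics.read_camera("side");crop(s,270,270,370,390,5,"f3.png")
E
```

```text
clock: 31.25
eef_pos: [531.5, 234.4, 82.4]
eef_rot: [0.996, -0.088, 0.0, -0.0]
ft_force: [-0.5, -0.9, 0.6]
opening: -0.2
X,Y 59.42061022631671 1.669264074108069 82.4306863605989 82.22611358289964
```

View pics/f3.png

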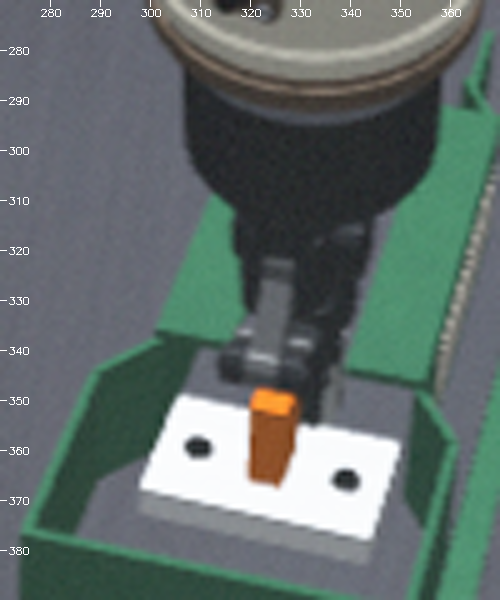

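```bash
python3 -m crank '[{"tx":0,"ty":-0.4,"tz":-0.07,"turn":0,"gripper":0},{"tx":0,"ty":-0.4,"tz":-0.07,"turn":0,"gripper":0},{"tx":0,"ty":-0.4,"tz":-0.07,"turn":0,"gripper":0},{"tx":0,"ty":-0.4,"tz":-0.07,"turn":0,"gripper":0},{"tx":0,"ty":-0.4,"tz":-0.07,"turn":0,"gripper":0},{"tx":0,"ty":-0.4,"tz":-0.07,"turn":0,"gripper":0},{"tx":0,"ty":0,"tz":0,"turn":0,"gripper":0},{"tx":0,"ty":0.8,"tz":0,"turn":0,"gripper":0},{"tx":0,"ty":0.8,"tz":0,"turn":0,"gripper":0},{"tx":0,"ty":0,"tz":0,"turn":0,"gripper":0}]'
python3 -m crank '[{"tx":0,"ty":0,"tz":-2,"turn":0,"gripper":0},{"tx":0,"ty":0,"tz":-4,"turn":0,"gripper":0},{"tx":0,"ty":0,"tz":-4,"turn":0,"gripper":0},{"tx":0,"ty":0,"tz":-2,"turn":-8.2,"gripper":3.5},{"tx":0,"ty":0,"tz":0,"turn":-8.2,"gripper":3.5},{"tx":0,"ty":0,"tz":0,"turn":-8.2,"gripper":3.5},{"tx":0,"ty":0,"tz":0,"turn":-8.2,"gripper":3.5},{"tx":0,"ty":0,"tz":0,"turn":-8.2,"gripper":3.5},{"tx":0,"ty":0,"tz":0,"turn":-8.2,"gripper":3.5},{"tx":0,"ty":0,"tz":0,"turn":-8.2,"gripper":3.5},{"tx":0,"ty":0,"tz":0,"turn":-8.2,"gripper":3.5},{"tx":0,"ty":0,"tz":0,"turn":-8.2,"gripper":3.5},{"tx":0,"ty":0,"tz":0,"turn":-8.2,"gripper":3.5},{"tx":0,"ty":0,"tz":0,"turn":-8,"gripper":3.5},{"tx":0,"ty":0,"tz":0,"turn":0,"gripper":3.5}]'
python3 - <<'E'
from h import *
p=cw(CH,114,0,38);print(p);plan(p[0],p[1],p[2]+60,1.395)
s=optics.read_camera("side")
for u in(108,112,116,120): print(u,proj(s,cw(CH,u,0,44))[0].round(1),proj(s,cw(CH,u+22,0,12))[0].round(1))
crop(s,260,270,380,390,5,"f4.png")
E
```

```text
clock: 32.3
eef_pos: [532.6, 240.6, 86.5]
eef_rot: [0.996, -0.089, -0.0, 0.0]
ft_force: [0.1, -0.6, -0.1]
opening: 0.0
clock: 33.8
eef_pos: [532.9, 241.5, 206.6]
eef_rot: [0.766, 0.643, 0.0, -0.0]
ft_force: [-0.5, -0.5, 0.2]
opening: 34.9
[541.27157583 279.66713284  99.21858687]
turn 0.09 deg, 1 rows
q6 after ~ 0.46958669809608056
yaw now 1.397  after turn: tx 3.90 ty 0.16 tz 4.74 cm
108 [323.1 355.4] [318.6 380.6]
112 [322.5 357.1] [318.  382.4]
116 [321.9 358.9] [317.3 384.3]
120 [321.2 360.6] [316.7 386.2]
```

View pics/f4.png

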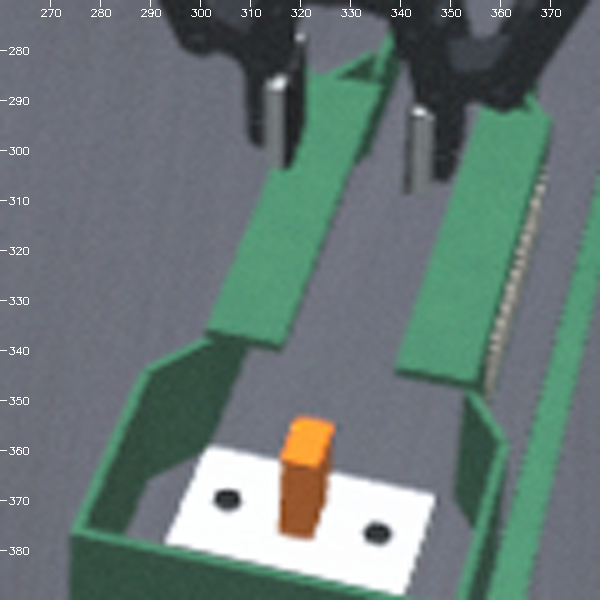

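```bash
python3 -m crank '[{"tx":2,"ty":0.1,"tz":1.7,"turn":0,"gripper":3.5},{"tx":2,"ty":0.1,"tz":3,"turn":0,"gripper":3.5},{"tx":0,"ty":0,"tz":2,"turn":0,"gripper":3.5},{"tx":0,"ty":0,"tz":2,"turn":0,"gripper":3.5},{"tx":0,"ty":0,"tz":0,"turn":0,"gripper":3.5},{"tx":0,"ty":0,"tz":0,"turn":0,"gripper":3.5}]'
python3 - <<'E'
from h import *
p=cw(CH,115,-0.5,38);print(p);plan(p[0],p[1],p[2],1.395)
s=optics.read_camera("side")
crop(s,260,270,380,390,5,"f5.png")
E
```

```text
clock: 34.45
eef_pos: [542.0, 280.7, 120.1]
eef_rot: [0.768, 0.641, 0.0, -0.0]
ft_force: [0.4, 0.3, 0.5]
opening: 35.1
[541.93628128 280.54918327  99.39223505]
turn -0.20 deg, 1 rows
q6 after ~ 0.5274551990090872
yaw now 1.391  after turn: tx -0.02 ty 0.00 tz 2.07 cm
```

View pics/f5.png

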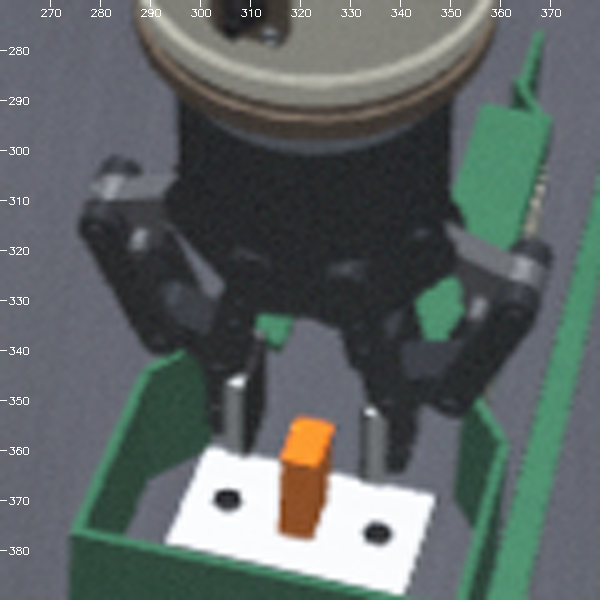

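Fin sits midway between the pads. Down and grip.

```bash
python3 -m crank '[{"tx":0,"ty":0,"tz":1,"turn":0,"gripper":3.5},{"tx":0,"ty":0,"tz":1,"turn":0,"gripper":3.5},{"tx":0,"ty":0,"tz":0,"turn":0,"gripper":3.5},{"tx":0,"ty":0,"tz":0,"turn":0,"gripper":0.5},{"tx":0,"ty":0,"tz":0,"turn":0,"gripper":0.5},{"tx":0,"ty":0,"tz":0,"turn":0,"gripper":0.5},{"tx":0,"ty":0,"tz":0,"turn":0,"gripper":0.5},{"tx":0,"ty":0,"tz":0,"turn":0,"gripper":0.5},{"tx":0,"ty":0,"tz":0,"turn":0,"gripper":0.5}]'
python3 -m crank '[{"tx":0,"ty":0,"tz":-1,"turn":0,"gripper":0.5},{"tx":0,"ty":0,"tz":-1.5,"turn":0,"gripper":0.5},{"tx":0,"ty":0,"tz":-2,"turn":0,"gripper":0.5},{"tx":0,"ty":0,"tz":-3,"turn":0,"gripper":0.5},{"tx":0,"ty":0,"tz":-4,"turn":0,"gripper":0.5},{"tx":0,"ty":0,"tz":-4,"turn":0,"gripper":0.5},{"tx":0,"ty":0,"tz":0,"turn":0,"gripper":0.5}]'
python3 - <<'E'
from h import *
s=optics.read_camera("side")
crop(s,240,190,400,390,3,"f6.png")
E
```

```text
clock: 35.4
eef_pos: [542.1, 280.8, 99.9]
eef_rot: [0.767, 0.642, 0.0, 0.0]
ft_force: [0.2, -0.5, 4.7]
opening: 11.0
clock: 36.1
eef_pos: [543.0, 281.3, 261.8]
eef_rot: [0.767, 0.642, 0.004, 0.001]
ft_force: [-0.4, 0.0, -0.5]
opening: 11.0
```

View pics/f6.png

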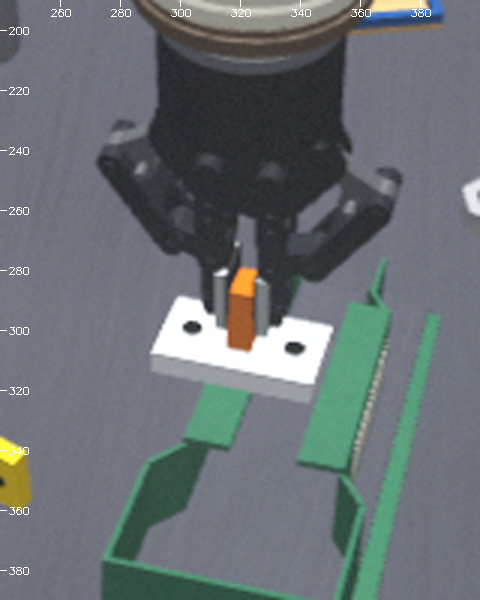

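```bash
python3 -m crank '[{"tx":0,"ty":0,"tz":0,"turn":7.65,"gripper":0.5},{"tx":0,"ty":0,"tz":0,"turn":7.65,"gripper":0.5},{"tx":0,"ty":0,"tz":0,"turn":7.65,"gripper":0.5},{"tx":0,"ty":0,"tz":0,"turn":7.65,"gripper":0.5},{"tx":0,"ty":0,"tz":0,"turn":7.65,"gripper":0.5},{"tx":0,"ty":0,"tz":0,"turn":7.65,"gripper":0.5},{"tx":0,"ty":0,"tz":0,"turn":7.65,"gripper":0.5},{"tx":0,"ty":0,"tz":0,"turn":7.65,"gripper":0.5},{"tx":0,"ty":0,"tz":0,"turn":7.3,"gripper":0.5},{"tx":0,"ty":0,"tz":0,"turn":0,"gripper":0.5}]'
python3 - <<'E'
from h import *
plan(471.6,-298,260,.198)
E
```

```text
clock: 37.15
eef_pos: [541.5, 280.6, 254.0]
eef_rot: [0.995, 0.098, -0.001, 0.0]
ft_force: [-0.6, -0.4, -1.7]
opening: 10.8
turn -0.11 deg, 1 rows
q6 after ~ 1.7246219273894814
yaw now 0.196  after turn: tx -18.24 ty 55.36 tz -0.60 cm
```

```bash
python3 -m crank '[{"tx":-1.15,"ty":3.46,"tz":0,"turn":0,"gripper":0.5},{"tx":-1.15,"ty":3.46,"tz":0,"turn":0,"gripper":0.5},{"tx":-1.15,"ty":3.46,"tz":0,"turn":0,"gripper":0.5},{"tx":-1.15,"ty":3.46,"tz":0,"turn":0,"gripper":0.5},{"tx":-1.15,"ty":3.46,"tz":0,"turn":0,"gripper":0.5},{"tx":-1.15,"ty":3.46,"tz":0,"turn":0,"gripper":0.5},{"tx":-1.15,"ty":3.46,"tz":0,"turn":0,"gripper":0.5},{"tx":-1.15,"ty":3.46,"tz":0,"turn":0,"gripper":0.5},{"tx":-1.15,"ty":3.46,"tz":0,"turn":0,"gripper":0.5},{"tx":-1.15,"ty":3.46,"tz":0,"turn":0,"gripper":0.5},{"tx":-1.15,"ty":3.46,"tz":0,"turn":0,"gripper":0.5},{"tx":-1.15,"ty":3.46,"tz":0,"turn":0,"gripper":0.5},{"tx":-1.15,"ty":3.46,"tz":0,"turn":0,"gripper":0.5},{"tx":-1.15,"ty":3.46,"tz":0,"turn":0,"gripper":0.5},{"tx":-1.1,"ty":3.46,"tz":0,"turn":0,"gripper":0.5},{"tx":-1.1,"ty":3.46,"tz":0,"turn":0,"gripper":0.5},{"tx":0,"ty":0,"tz":0,"turn":0,"gripper":0.5},{"tx":0,"ty":0,"tz":0,"turn":0,"gripper":0.5}]'
python3 - <<'E'
from h import *
plan(471.6,-298,100,.198)
E
```

```text
clock: 38.95
eef_pos: [471.3, -298.4, 253.9]
eef_rot: [0.995, 0.1, -0.0, -0.001]
ft_force: [-0.2, 0.9, -1.7]
opening: 10.8
turn 0.14 deg, 1 rows
q6 after ~ 0.6701309436839454
yaw now 0.200  after turn: tx 0.04 ty -0.03 tz 15.39 cm
```

```bash
python3 -m crank '[{"tx":0,"ty":0,"tz":4,"turn":0,"gripper":0.5},{"tx":0,"ty":0,"tz":4,"turn":0,"gripper":0.5},{"tx":0,"ty":0,"tz":4,"turn":0,"gripper":0.5},{"tx":0,"ty":0,"tz":4,"turn":0,"gripper":0.5},{"tx":0,"ty":0,"tz":3,"turn":0,"gripper":0.5},{"tx":0,"ty":0,"tz":0,"turn":0,"gripper":0.5},{"tx":0,"ty":0,"tz":0,"turn":0,"gripper":0.5}]'
python3 - <<'E'
from h import *
plan(471.6,-298,53,.198)
s=optics.read_camera("side")
crop(s,300,150,400,210,8,"g1.png")
E
```

```text
clock: 39.65
eef_pos: [472.1, -297.5, 65.5]
eef_rot: [0.995, 0.1, 0.0, -0.0]
ft_force: [0.2, -0.2, -0.2]
opening: 10.8
turn 0.16 deg, 1 rows
q6 after ~ 0.6723854616217511
yaw now 0.201  after turn: tx -0.06 ty 0.04 tz 1.25 cm
```

View pics/g1.png

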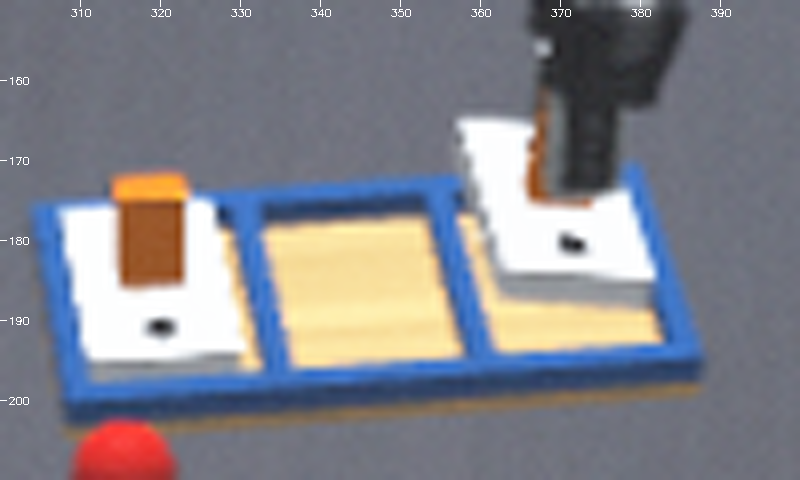

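```bash
python3 -m crank '[{"tx":0.05,"ty":0,"tz":0.6,"turn":0,"gripper":0.5},{"tx":0,"ty":0,"tz":0.6,"turn":0,"gripper":0.5},{"tx":0,"ty":0,"tz":0,"turn":0,"gripper":0.5},{"tx":0,"ty":0,"tz":0,"turn":0,"gripper":0.5}]'
python3 - <<'E'
from h import *
s=optics.read_camera("side")
crop(s,300,150,400,210,8,"g2.png")
E
```

```text
clock: 40.1
eef_pos: [472.2, -298.0, 52.7]
eef_rot: [0.995, 0.099, -0.0, -0.0]
ft_force: [-0.1, -0.6, -1.2]
opening: 10.7
```

View pics/g2.png

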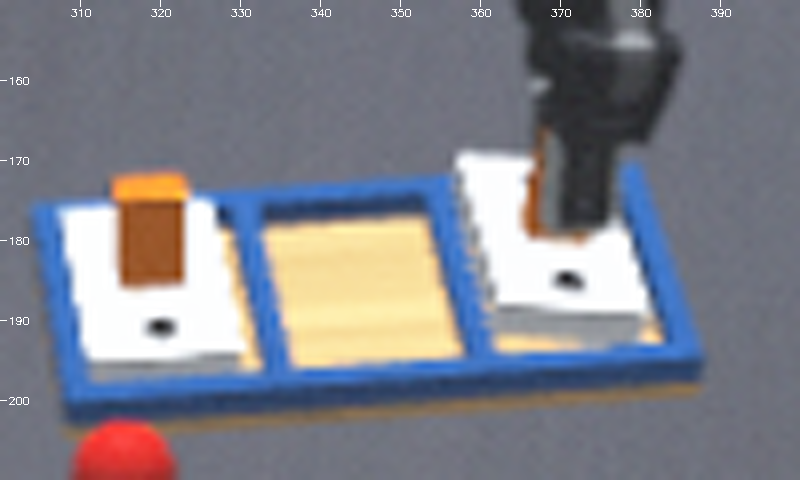

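```bash
python3 -m crank '[{"tx":0,"ty":0,"tz":0.3,"turn":0,"gripper":0.5},{"tx":0,"ty":0,"tz":0.25,"turn":0,"gripper":0.5},{"tx":0,"ty":0,"tz":0,"turn":0,"gripper":0.5},{"tx":0,"ty":0,"tz":0,"turn":0,"gripper":0.5}]'
python3 -m crank '[{"tx":0,"ty":0,"tz":0.15,"turn":0,"gripper":0.5},{"tx":0,"ty":0,"tz":0,"turn":0,"gripper":0.5},{"tx":0,"ty":0,"tz":0,"turn":0,"gripper":0.5}]'
```

```text
clock: 40.55
eef_pos: [472.2, -298.2, 48.1]
eef_rot: [0.995, 0.099, 0.0, 0.0]
ft_force: [-7.2, 3.7, 18.4]
opening: 10.8
clock: 40.85
eef_pos: [472.1, -298.4, 47.5]
eef_rot: [0.995, 0.099, 0.0, 0.001]
ft_force: [-15.6, 5.9, 33.1]
opening: 11.0
```

Run:
```python
from h import *
s=optics.read_camera("side")
crop(s,340,150,400,210,10,"g3.png")
```

```text
(no output)
```

View pics/g3.png

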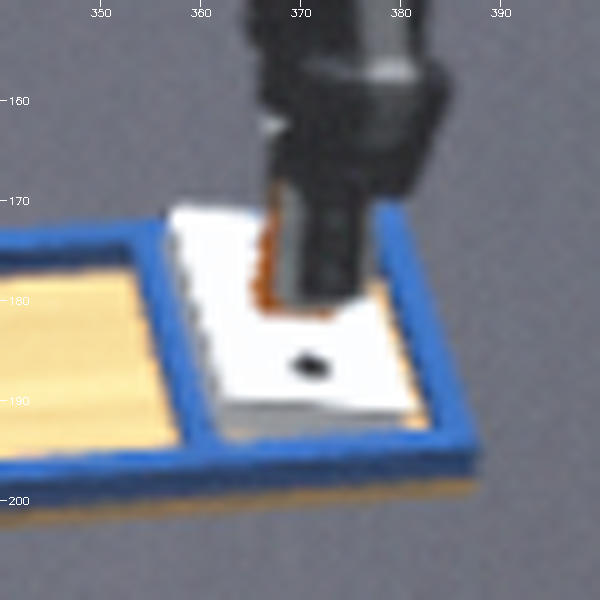

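```bash
python3 -m crank '[{"tx":-0.12,"ty":-0.2,"tz":-0.4,"turn":0,"gripper":0.5},{"tx":0,"ty":0,"tz":0,"turn":0,"gripper":0.5},{"tx":0,"ty":0,"tz":0.25,"turn":0,"gripper":0.5},{"tx":0,"ty":0,"tz":0,"turn":0,"gripper":0.5},{"tx":0,"ty":0,"tz":0,"turn":0,"gripper":0.5}]'
python3 -m crank '[{"tx":0,"ty":0,"tz":0.15,"turn":0,"gripper":0.5},{"tx":0,"ty":0,"tz":0,"turn":0,"gripper":0.5},{"tx":0,"ty":0,"tz":0,"turn":0,"gripper":0.5}]'
```

```text
clock: 41.4
eef_pos: [470.7, -296.4, 46.8]
eef_rot: [0.995, 0.099, -0.0, 0.0]
ft_force: [-0.2, -0.5, 3.1]
opening: 11.0
clock: 41.7
eef_pos: [471.0, -296.5, 46.5]
eef_rot: [0.995, 0.099, 0.0, 0.0]
ft_force: [-4.5, 3.4, 20.7]
opening: 10.4
```

Now contact is at the pocket floor (≈47, same as before). Release.

```bash
python3 -m crank '[{"tx":0,"ty":0,"tz":-0.15,"turn":0,"gripper":0.5},{"tx":0,"ty":0,"tz":0,"turn":0,"gripper":3},{"tx":0,"ty":0,"tz":0,"turn":0,"gripper":3},{"tx":0,"ty":0,"tz":0,"turn":0,"gripper":3},{"tx":0,"ty":0,"tz":0,"turn":0,"gripper":3},{"tx":0,"ty":0,"tz":-2,"turn":0,"gripper":3},{"tx":0,"ty":0,"tz":-4,"turn":0,"gripper":3},{"tx":0,"ty":0,"tz":-4,"turn":0,"gripper":3},{"tx":0,"ty":0,"tz":-4,"turn":0,"gripper":3},{"tx":0,"ty":0,"tz":-4,"turn":0,"gripper":3},{"tx":0,"ty":0,"tz":0,"turn":0,"gripper":0}]'
python3 - <<'E'
from h import *
s=optics.read_camera("side")
crop(s,300,150,400,210,8,"g4.png"); im=s["image"]; cv2.imwrite("pics/g5.png",im[:,:,::-1])
rk=(530.5,-286.8,.197)
for k in(58,-58):
  print([proj(s,base(rk,k+q[0],q[1],q[2]))[0].round(1).tolist() for q in[(22,37,17),(-22,37,17),(-22,-37,17),(22,-37,17),(10,6,49),(-10,6,49),(10,6,17),(-10,6,17)]])
E
```

```text
clock: 42.8
eef_pos: [471.8, -297.2, 232.6]
eef_rot: [0.995, 0.099, 0.003, 0.003]
ft_force: [0.4, -0.6, -0.4]
opening: 16.8
[[312.0, 196.1], [331.4, 194.7], [327.2, 175.7], [308.5, 177.0], [315.7, 176.1], [324.5, 175.5], [315.7, 187.5], [324.4, 186.9]]
[[362.8, 192.5], [381.9, 191.1], [375.7, 172.3], [357.4, 173.6], [366.4, 172.6], [375.0, 172.0], [365.6, 184.0], [374.1, 183.4]]
```

View pics/g4.png

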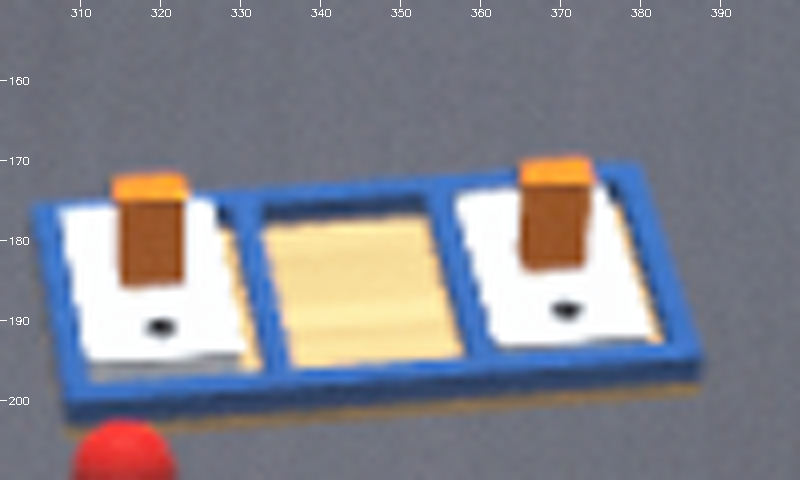

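View pics/g5.png

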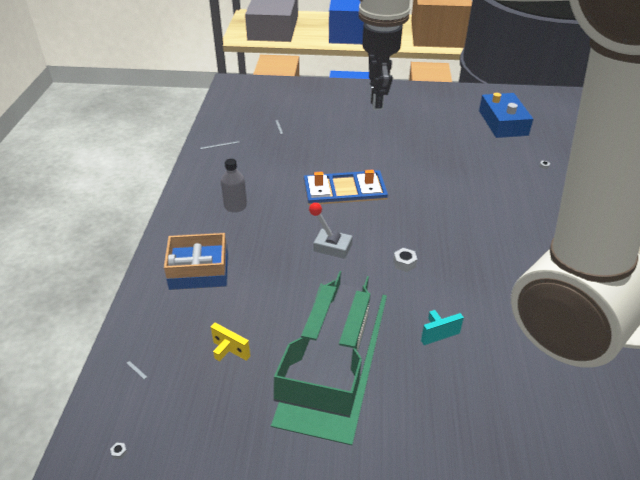

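Run:
```python
from h import *
plan(640,-111,230,-.27)
```

```text
turn 26.85 deg, 4 rows
q6 after ~ 1.140464543465686
yaw now 0.199  after turn: tx 11.30 ty -22.40 tz -0.05 cm
```

```bash
python3 -m crank '[{"tx":0,"ty":0,"tz":0,"turn":6.7,"gripper":0},{"tx":0,"ty":0,"tz":0,"turn":6.7,"gripper":0},{"tx":0,"ty":0,"tz":0,"turn":6.7,"gripper":0},{"tx":0,"ty":0,"tz":0,"turn":6.7,"gripper":0},{"tx":1.4,"ty":-2.8,"tz":0,"turn":0,"gripper":0},{"tx":1.4,"ty":-2.8,"tz":0,"turn":0,"gripper":0},{"tx":1.4,"ty":-2.8,"tz":0,"turn":0,"gripper":0},{"tx":1.4,"ty":-2.8,"tz":0,"turn":0,"gripper":0},{"tx":1.4,"ty":-2.8,"tz":0,"turn":0,"gripper":0},{"tx":1.4,"ty":-2.8,"tz":0,"turn":0,"gripper":0},{"tx":1.4,"ty":-2.8,"tz":0,"turn":0,"gripper":0},{"tx":1.5,"ty":-2.8,"tz":0,"turn":0,"gripper":0},{"tx":0,"ty":0,"tz":0,"turn":0,"gripper":0}]'
python3 - <<'E'
from h import *
plan(640,-111,106,-.27)
t=optics.read_camera("top");s=optics.read_camera("side")
cv2.imwrite("pics/h0.png",t["image"][:,:,::-1]);crop(t,390,210,490,330,6,"h1.png");crop(s,300,150,400,210,8,"h2.png")
E
```

```text
clock: 44.15
eef_pos: [640.5, -107.6, 225.0]
eef_rot: [0.991, -0.133, -0.001, -0.001]
ft_force: [-0.5, -0.6, 0.1]
opening: -0.0
turn 0.20 deg, 1 rows
q6 after ~ 1.5554366150973238
yaw now -0.266  after turn: tx 0.04 ty 0.34 tz 11.90 cm
```

View pics/h0.png

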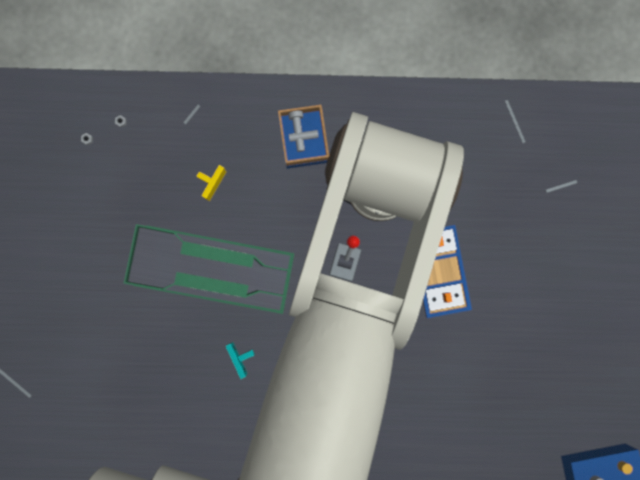

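View pics/h1.png

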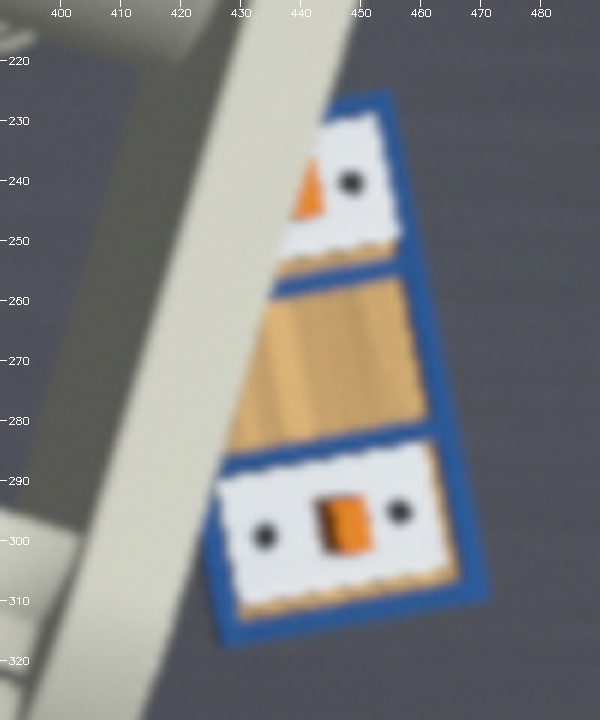

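View pics/h2.png

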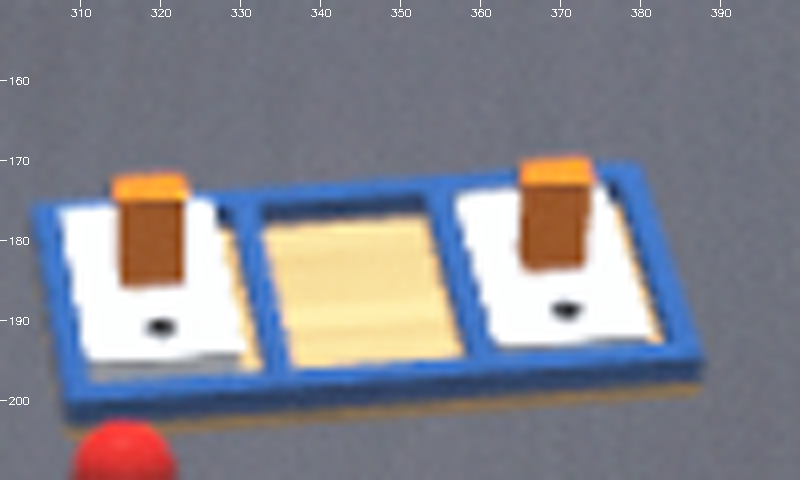

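```bash
python3 -m crank '[{"tx":0.04,"ty":0.34,"tz":3,"turn":0.2,"gripper":0},{"tx":0,"ty":0,"tz":4,"turn":0,"gripper":0},{"tx":0,"ty":0,"tz":3.5,"turn":0,"gripper":0},{"tx":0,"ty":0,"tz":1.7,"turn":0,"gripper":0},{"tx":0,"ty":0,"tz":0,"turn":0,"gripper":0},{"tx":0,"ty":0,"tz":0,"turn":0,"gripper":0}]'
python3 - <<'E'
from h import *
plan(540,-83.5,103,-.27)
s=optics.read_camera("side");crop(s,240,100,440,300,3,"i1.png")
E
```

```text
clock: 44.85
eef_pos: [638.3, -114.4, 105.6]
eef_rot: [0.991, -0.136, 0.0, 0.0]
ft_force: [0.4, -0.8, 0.5]
opening: 0.3
turn -0.20 deg, 1 rows
q6 after ~ 1.5447213392178252
yaw now -0.273  after turn: tx -10.30 ty -0.36 tz 0.26 cm
```

View pics/i1.png

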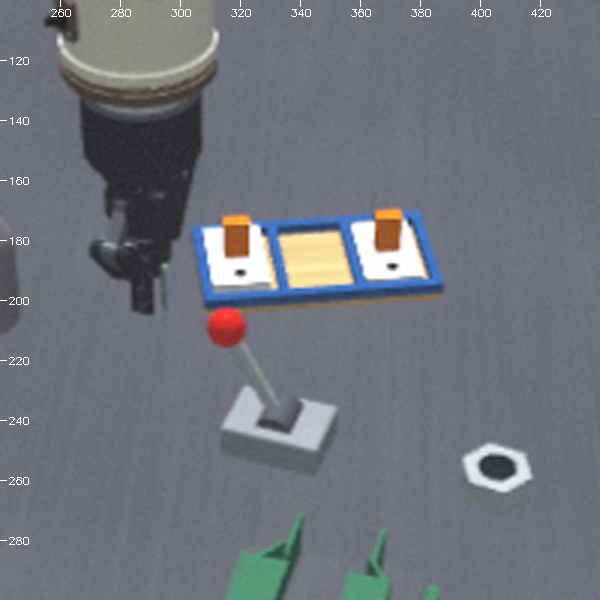

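```bash
python3 -m crank '[{"tx":0,"ty":-0.35,"tz":0.2,"turn":0,"gripper":0},{"tx":-0.9,"ty":0,"tz":0,"turn":0,"gripper":0},{"tx":-0.9,"ty":0,"tz":0,"turn":0,"gripper":0},{"tx":-0.9,"ty":0,"tz":0,"turn":0,"gripper":0},{"tx":-0.9,"ty":0,"tz":0,"turn":0,"gripper":0},{"tx":-0.9,"ty":0,"tz":0,"turn":0,"gripper":0},{"tx":-0.9,"ty":0,"tz":0,"turn":0,"gripper":0},{"tx":-0.9,"ty":0,"tz":0,"turn":0,"gripper":0},{"tx":-0.9,"ty":0,"tz":0,"turn":0,"gripper":0},{"tx":-0.9,"ty":0,"tz":0,"turn":0,"gripper":0},{"tx":-0.9,"ty":0,"tz":0,"turn":0,"gripper":0},{"tx":-0.7,"ty":0,"tz":0,"turn":0,"gripper":0},{"tx":0,"ty":0,"tz":0,"turn":0,"gripper":0},{"tx":0,"ty":0,"tz":0,"turn":0,"gripper":0}]'
python3 - <<'E'
from h import *
s=optics.read_camera("side");crop(s,240,100,440,300,3,"i2.png")
E
```

```text
clock: 46.3
eef_pos: [546.1, -84.2, 103.1]
eef_rot: [0.991, -0.136, 0.0, -0.0]
ft_force: [-0.4, 0.6, -0.7]
opening: 0.2
```

View pics/i2.png

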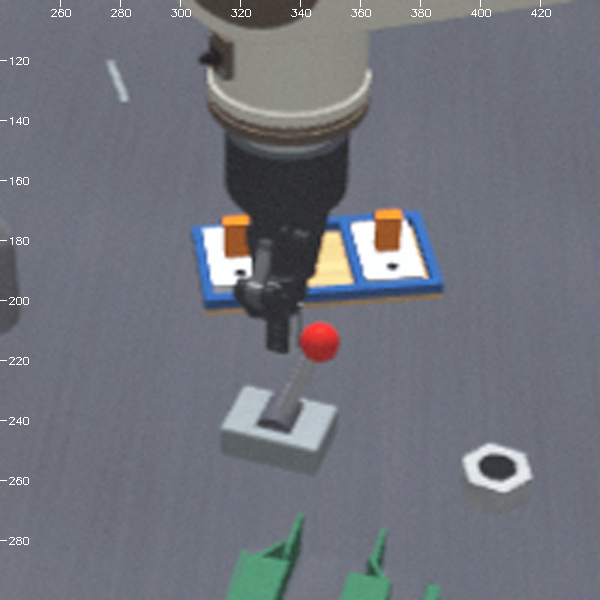

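Almost there (ball at (346,213); start was (350,216)). A little further to the stop.

```bash
python3 -m crank '[{"tx":-0.5,"ty":0,"tz":0,"turn":0,"gripper":0},{"tx":-0.3,"ty":0,"tz":0,"turn":0,"gripper":0},{"tx":0,"ty":0,"tz":0,"turn":0,"gripper":0},{"tx":0,"ty":0,"tz":0,"turn":0,"gripper":0}]'; python3 -m crank '[{"tx":-0.3,"ty":0,"tz":0,"turn":0,"gripper":0},{"tx":0,"ty":0,"tz":0,"turn":0,"gripper":0},{"tx":0,"ty":0,"tz":0,"turn":0,"gripper":0}]'
```

```text
clock: 46.75
eef_pos: [538.4, -82.1, 103.1]
eef_rot: [0.991, -0.136, -0.0, -0.0]
ft_force: [0.8, -0.3, 0.0]
opening: -0.2
clock: 47.05
eef_pos: [535.5, -81.2, 103.1]
eef_rot: [0.991, -0.136, -0.0, -0.0]
ft_force: [0.1, -0.6, 0.5]
opening: 0.1
```

```bash
python3 -m crank '[{"tx":-0.2,"ty":0,"tz":0,"turn":0,"gripper":0},{"tx":0,"ty":0,"tz":0,"turn":0,"gripper":0},{"tx":0,"ty":0,"tz":0,"turn":0,"gripper":0}]'
python3 - <<'E'
from h import *
s=optics.read_camera("side");crop(s,300,170,400,270,6,"i3.png")
E
```

```text
clock: 47.35
eef_pos: [533.5, -80.7, 103.1]
eef_rot: [0.991, -0.136, -0.0, -0.0]
ft_force: [0.4, -0.9, -0.4]
opening: 0.3
```

View pics/i3.png

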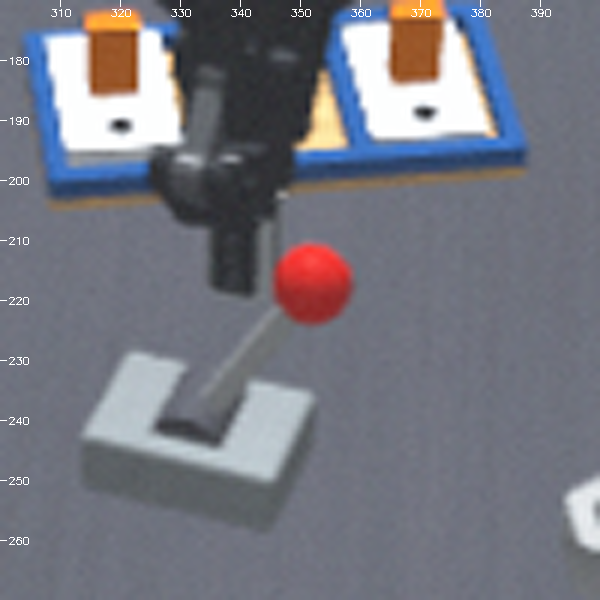

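```bash
python3 -m crank '[{"tx":-0.2,"ty":0,"tz":0,"turn":0,"gripper":0},{"tx":0,"ty":0,"tz":0,"turn":0,"gripper":0},{"tx":0,"ty":0,"tz":0,"turn":0,"gripper":0}]'; python3 -m crank '[{"tx":1,"ty":0,"tz":0,"turn":0,"gripper":0},{"tx":1.5,"ty":0,"tz":-1,"turn":0,"gripper":0},{"tx":0,"ty":0,"tz":-4,"turn":0,"gripper":0},{"tx":0,"ty":0,"tz":-4,"turn":0,"gripper":0},{"tx":0,"ty":0,"tz":-4,"turn":0,"gripper":0},{"tx":-3,"ty":-3,"tz":0,"turn":0,"gripper":0},{"tx":-3,"ty":-3,"tz":0,"turn":0,"gripper":0},{"tx":-3,"ty":-3,"tz":0,"turn":0,"gripper":0},{"tx":-2,"ty":-4,"tz":0,"turn":0,"gripper":0},{"tx":-2,"ty":-4,"tz":0,"turn":0,"gripper":0},{"tx":-2,"ty":-4,"tz":0,"turn":0,"gripper":0},{"tx":-2,"ty":-4,"tz":0,"turn":0,"gripper":0},{"tx":0,"ty":-4,"tz":0,"turn":0,"gripper":0},{"tx":0,"ty":0,"tz":0,"turn":0,"gripper":0},{"tx":0,"ty":0,"tz":0,"turn":0,"gripper":0}]'
python3 - <<'E'
from h import *
t=optics.read_camera("top");s=optics.read_camera("side")
cv2.imwrite("pics/j0.png",t["image"][:,:,::-1]);crop(t,310,210,490,340,4,"j1.png");crop(s,290,150,430,270,5,"j2.png")
print(tri([t,s],[(343.3,277),(350,216)]))
E
```

```text
clock: 47.7
eef_pos: [532.5, -80.5, 103.2]
eef_rot: [0.991, -0.136, 0.001, 0.0]
ft_force: [9.6, -2.0, -4.9]
opening: -0.2
clock: 49.2
eef_pos: [470.2, 238.7, 232.7]
eef_rot: [0.991, -0.135, -0.0, 0.0]
ft_force: [-0.1, -0.9, -0.2]
opening: -0.0
[513.89051731 -76.3096906   94.67834755]
```

View pics/j0.png

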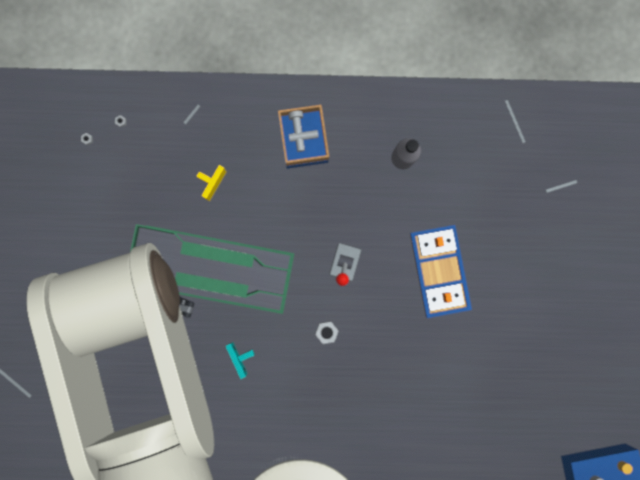

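View pics/j1.png

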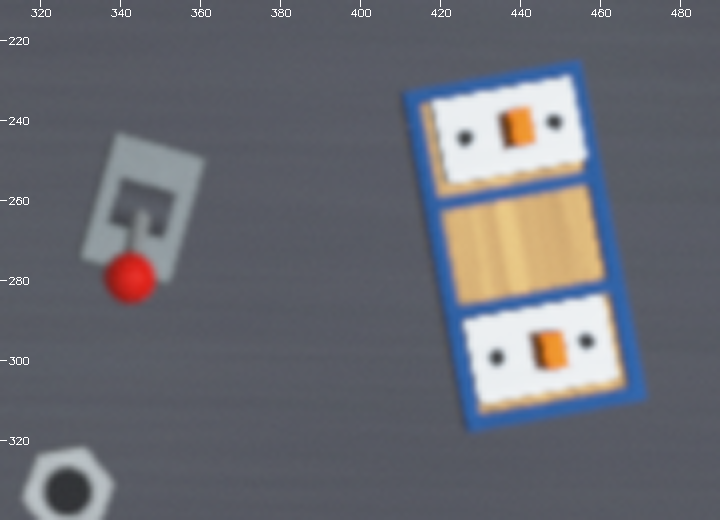

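View pics/j2.png

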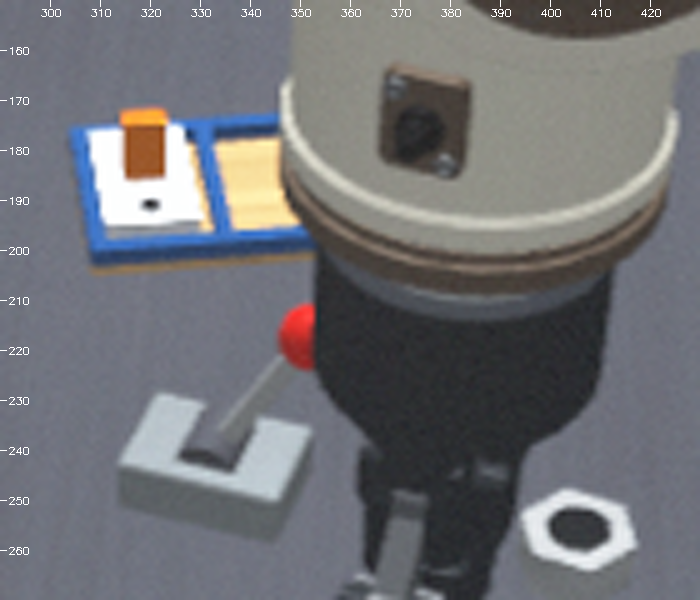

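```bash
python3 -c "
from rig import close_job
print(close_job())"
```

```text
the job is handed in; nothing more can be done
None
```

I finished the whole sequence and handed the job in at about 49 s on the robot clock; the hand-in gave no verdict. I swung the feed lever to its far stop (about 9 N felt there). Then I pushed the row of two brackets uphill (no third was present) and lifted each out of the hopper. Each went into its own end pocket of the blue rack, and I swung the lever fully back to its stop (about 10 N).

**Last checks:**
- **Brackets:** In the final top picture both feet lie inside their pockets, about 4–5 mm off centre at most. Both fins stood upright in the side view taken just before the lever was swung back. The final side view showed only the first bracket, because the arm hid the other.
- **Lever:** The ball sits slightly past where it started, against the back stop.
- **Bystanders:** The nut, bottle and carton look unmoved, and the gripper is clear of everything.

**What went less well:**
- **First pushes:** They leaned the lowest bracket by a few degrees because a finger knuckle caught its fin. I raised the tool and the rest of the push was fine.
- **41 N reading:** While feeling for the floor there, a finger knuckle pressed on a lip and the wrist read 41 N. If that contact counts as the gripper's body, it is over the 40 N limit.
- **Second bracket:** It touched the pocket rim when first lowered (33 N), so I lifted it, shifted it slightly and lowered it again before letting go.
- **Camera disagreement:** The two cameras disagreed by 2–3 mm on where the rack stood, so I lined up each placing by eye in the side view.

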